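# Unstack the soldering brick into the fitted trays

### The arm

A 7-joint arm with a two-finger parallel gripper is mounted at the origin on a cart in front of the work surface, level with it; the furniture and walls round the work are solid. World frame = base frame: x ahead of the robot, y to its left, z up, the work surface at z = 0. Lengths are in m, angles in rad, forces in N, time in s.
With the tool pointing down it reaches from about 0.425 to 0.925 m from the base axis. Payload 6.8 kg.
Tool frame: the origin (TCP) lies midway between the tips of the shut fingers; the grasp point (between the pads) lies 19 mm behind it; x points along the fingers, z is the direction in which the jaws open and shut, and the axes are right-handed (so a half turn about x gives the same grasp; the last joint's range is limited). The gripper opens to 85 mm and grips with 20 to 120 N. Pads are 22 mm wide; open, the fingers measure 114 mm over their backs; the gripper's body (76 mm by 85 mm) begins 54 mm behind the grasp point. The pads swing forward as they close: fully open they stand 13 mm farther back than shut.
Start: joints at [-1.386, 0.477, 0.022, 1.555, -0.011, 1.109, -0.083], TCP at [0.195, 0.646, 0.231] pointing down, gripper open.
Joint ranges: [-2.96, 2.96], [-0.34, 2.1], [-1.41, 1.46], [0.24, 2.44], [-1.37, 4.51], [0.17, 1.92], [-2.96, 2.96]. Speed limits (rad/s): [2.39, 2.39, 3.14, 3.14, 3.14, 3.14, 3.14].

### API

Orientations are given as a unit quaternion [w, x, y, z].
In Python, from station import bot gives the robot as it stands. The module is installed in compiled form; this text tells all that it offers.
- The arm moves only by the shell command python3 -m jog 'ROWS' [FORCE]. ROWS is text: rows parted by semicolons, each of 7 numbers parted by spaces: the shift along the tool's x, y, z in mm, then the turn, a rotation vector about the tool's x, y, z in units of 6 degrees (1.0 is 6 degrees), then the finger opening in mm, from 0 to 85.4. A call has 1 to 5 rows; each row shifts and turns the commanded pose from where the row before left it, along the tool's axes as they then stand; what a row does not reach is not made up. A row lasts 1/10 s, in which the tool goes at most 50 mm and 8.59 degrees, less where a joint would pass 70% of its speed; a pose out of reach is approached as far as the arm can. A call with a gripper value outside its range is refused whole. The fingers move at their own pace and stop on an object; FORCE is the grip in N (left out, the last holds). Time passes only in rows, so rows that do not move let the fingers close. It gives the time, the measured TCP pose, the force and the opening at its end, in the units of the state.
- bot.get_obs(): the state, without advancing time (a new reading comes with each control period).
- bot.read_camera(name): name is "scene" or "top"; returns (picture, depth): 480x640x3 uint8, red, green, blue; 480x640 float32, m along the optical axis (not along the pixel's ray), 0 where there is no reading.
- bot.calibration(name): a dict with "fx", "fy", "cx", "cy" (pixels), "D" ([k1, k2, p1, p2, k3] as OpenCV has them; the pictures are not rectified), "T" (4x4, takes a point from camera to world coordinates). Camera axes: x right, y up, looking along -z (the intrinsics and any distortion apply to the point x, -y, -z); pixel columns grow to the right and rows downward; lengths in m; the calibration is good to about 2 mm. A picture is of the moment at which its call begins. calibration takes no time and is no camera call.
- bot.hand_in(): hands the job in, once; it reports no verdict.
The state is a dict: "t": time; "q": joint angles; "joint_vel": joint speeds; "joint_torque": joint torques, N m; "eef_pos": TCP position; "tool_rot": TCP orientation; "contact_force": force on the tool from outside, world axes, zero at the start; "torque": the same for the moment, N m; "gripper_width": opening from 0.0 (shut) to 1.0 (fully open).
Only numpy, scipy, OpenCV 4.12 (cv2) and the standard library are available. Lean on these libraries where they do the work, as an engineer would, in place of code of your own. Each camera call takes 0.05 s, during which the arm holds its last target.

### The job

Clear the soldering brick so that it can be used again. Take the stack on it apart from the top down, and put each thing upright and flat on the floor of the tray that is made in its shape: first the small clamp into the narrow tray, then the oblong tin into the oblong tray, then the round wooden box into the round tray, and last the square perforated block into the square tray.

Things in the scene. Friction and masses are not known exactly. Their poses are not given: they have to be found in the camera images.
- brick: Orange-brown soldering brick, 68 x 160 x 36 mm (x, y, z), fixed to the bench; the stack stands on its top, 36 mm above the bench. Origin: centre of its underside; z up. y along its length.
- mini_clamp: Small sliding pin clamp, top of the stack, 15 x 42 x 26 mm, 0.05 kg. A steel foot (10 mm wide in x, y from -12 to +14 mm, 8 mm high) carries a flat upright-axis brass nut, 16 mm across, centred at y = -7 mm, from 8 to 15 mm above the underside; a 6 mm upright pin at y = +9 mm reaches 26 mm; a thin rod along y (4 mm thick, y from -21 to +21 mm) lies 10 to 14 mm up. The clamp is best gripped across x on the nut. Origin: centre of its underside; z up. y along its length.
- oblong_tin: Flat oblong tin, yellow with a grey lid (fixed), 36 x 50 x 20 mm (x, y, z), under the clamp, on the round box, 0.07 kg. Origin: centre of its underside; z up. 
- round_tin: Turned round wooden box with its lid (fixed), 63 mm diameter, 23 mm high, under the oblong tin, on the perforated block, 0.11 kg. Origin: centre of its underside; z up. 
- sieve_block: Square perforated soldering block, pale with a dark grid of holes on top, 66 x 66 x 14 mm, bottom of the stack, lying on the brick, 0.3 kg. Origin: centre of its underside; z up. x and y along its sides.
- narrow_tray: Shallow tray of brown wood with a cork-lined floor, fixed to the bench where it stands. The smallest and narrowest one, inside 31 x 58 mm (x, y), outside 39 x 66 mm, for the clamp. The cork floor is 3 mm above the bench, the rim 4 mm wide and 7 mm above the bench (4 mm above the floor). Origin: centre of the tray, on the bench surface; z up. 
- oblong_tray: Shallow tray of brown wood with a cork-lined floor, fixed to the bench where it stands. The middle-sized oblong one, inside 52 x 66 mm (x, y), outside 60 x 74 mm, for the oblong tin. The cork floor is 3 mm above the bench, the rim 4 mm wide and 7 mm above the bench (4 mm above the floor). Origin: centre of the tray, on the bench surface; z up. 
- round_tray: Shallow tray of brown wood with a cork-lined floor, fixed to the bench where it stands. The round one, inside diameter 79 mm, outside 87 mm, for the round box. The cork floor is 3 mm above the bench, the rim 4 mm wide and 7 mm above the bench (4 mm above the floor). Origin: centre of the tray, on the bench surface; z up. 
- square_tray: Shallow tray of brown wood with a cork-lined floor, fixed to the bench where it stands. The big square one, inside 82 x 82 mm, outside 90 x 90 mm, for the perforated block. The cork floor is 3 mm above the bench, the rim 4 mm wide and 7 mm above the bench (4 mm above the floor). Origin: centre of the tray, on the bench surface; z up. 

How it is judged:
On the way, in this order (a step that is already met when the one before it is completed fails the run):
1. the small clamp lies flat in the narrow tray (horizontal distance between mini_clamp and narrow_tray below 0.02 m and z of mini_clamp in the frame of narrow_tray between 0 and 0.0055 m and angle between mini_clamp's own z axis and vertical below 0.08 rad), for 0.2 s.
2. the oblong tin lies flat in the oblong tray (horizontal distance between oblong_tin and oblong_tray below 0.013 m and z of oblong_tin in the frame of oblong_tray between 0 and 0.0055 m and angle between oblong_tin's own z axis and vertical below 0.08 rad), for 0.2 s.
3. the round box lies flat in the round tray (horizontal distance between round_tin and round_tray below 0.013 m and z of round_tin in the frame of round_tray between 0 and 0.0055 m and angle between round_tin's own z axis and vertical below 0.08 rad), for 0.2 s.
4. the perforated block lies flat in the square tray (horizontal distance between sieve_block and square_tray below 0.013 m and z of sieve_block in the frame of square_tray between 0 and 0.0055 m and angle between sieve_block's own z axis and vertical below 0.08 rad), for 0.2 s.
At the end, for the whole second after the job is handed in: Clamp in narrow tray, oblong tin in oblong tray, round box in round tray, perforated block in square tray: each within 13 mm (clamp 20 mm) of its tray's centre, upright within 0.08 rad, underside on the tray's floor (less than 5.5 mm above the bench, so not on the rim), at rest (all of step 1 and all of step 2 and all of step 3 and all of step 4 and linear speed of each of mini_clamp, oblong_tin, round_tin, sieve_block below 0.02 m/s); the robot touches nothing.
It also fails if it takes over 106 s, if anything falls off the work surface, if the arm or the gripper's body presses on something with over 40 N, if the wrist force passes 120 N, or if a joint passes its speed limit or range.

## Working session

There is one attempt and no reset: what is moved stays moved. The work goes in short steps, Python scripts to look and compute and a shell command to move; the robot and the scene stay as the last step left them, time stands still between calls to the robot, and variables do not carry over. Pictures are saved under pics/ and viewed, and the job is handed in when it is done.

```bash
mkdir -p pics; ls
python3 - <<'E'
from station import bot
import cv2,numpy as np
o=bot.get_obs(); print({k:np.round(v,3).tolist() for k,v in o.items()})
for n in ("top","scene"):
    p,d=bot.read_camera(n); cv2.imwrite(f"pics/{n}0.png",p[:,:,::-1]); np.save(f"{n}0.npy",d); np.save(f"{n}0p.npy",p)
    c=bot.calibration(n); print(n,{k:np.round(v,4).tolist() for k,v in c.items()})
E
```

```text
pics
{'t': 0.0, 'q': [-1.386, 0.478, 0.022, 1.556, -0.012, 1.109, -0.083], 'joint_vel': [-0.0, 0.001, -0.001, -0.0, -0.001, -0.001, 0.0], 'joint_torque': [-0.0, -59.646, 1.608, -28.12, 0.012, 0.009, -0.0], 'eef_pos': [0.195, 0.646, 0.23], 'tool_rot': [0.567, -0.422, 0.568, 0.421], 'contact_force': [0.008, 0.218, -0.048], 'torque': [-0.025, 0.019, -0.066], 'gripper_width': 0.998}
top {'fx': 564.0376, 'fy': 564.0376, 'cx': 320.4572, 'cy': 244.018, 'D': [0.0535, 0.0, 0.0, 0.0, 0.0], 'T': [[-0.0159, 0.9916, -0.1283, 0.4099], [-0.9998, -0.0149, 0.009, -0.0384], [0.007, 0.1284, 0.9917, 1.1304], [0.0, 0.0, 0.0, 1.0]]}
scene {'fx': 468.2862, 'fy': 468.2862, 'cx': 317.7463, 'cy': 244.4779, 'D': [-0.1273, 0.0, 0.0, 0.0, 0.0], 'T': [[0.5506, 0.465, -0.6932, -0.0422], [-0.8347, 0.3101, -0.455, -0.4129], [0.0034, 0.8292, 0.5589, 0.5719], [0.0, 0.0, 0.0, 1.0]]}
```

View pics/top0.png

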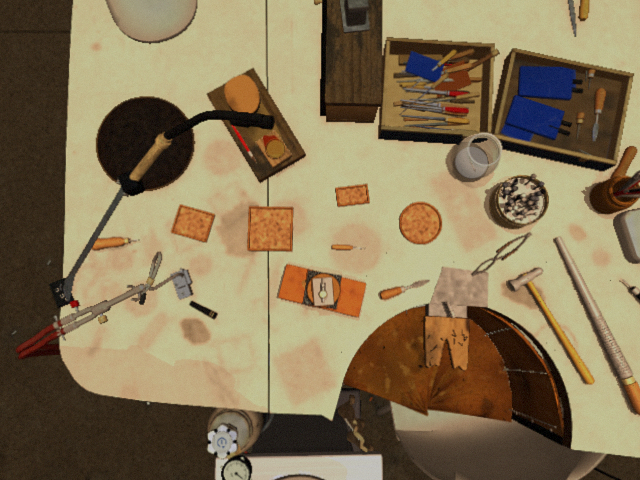

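View pics/scene0.png

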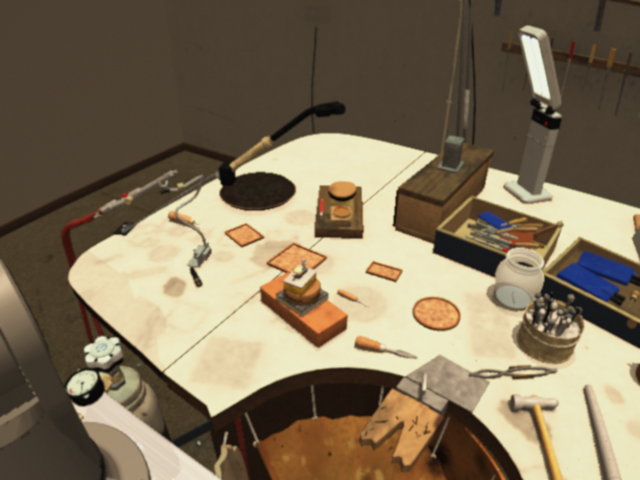

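The top view shows the brick and stack at about (322,290). The trays are at: square (270,228), oblong (193,223), narrow (352,195) and round (420,223). Next I measure them.

```bash
cat > h.py <<'E'
import numpy as np, cv2
from station import bot
def ray(n,uv):
    c=bot.calibration(n);K=np.array([[c['fx'],0,c['cx']],[0,c['fy'],c['cy']],[0,0,1]]);
    p=cv2.undistortPoints(np.array(uv,float).reshape(-1,1,2),K,np.array(c['D'],float)).reshape(-1,2)
    d=np.c_[p[:,0],-p[:,1],-np.ones(len(p))]; T=np.array(c['T']); return T[:3,3],d@T[:3,:3].T,d
def onplane(n,uv,z):
    o,w,_=ray(n,uv); return o+w*((z-o[2])/w[:,2])[:,None]
def cloud(n,depth):
    v,u=np.mgrid[0:480,0:640]; o,w,_=ray(n,np.c_[u.ravel(),v.ravel()])
    return (o+w*depth.ravel()[:,None]).reshape(480,640,3)
def project(n,P):
    c=bot.calibration(n);K=np.array([[c['fx'],0,c['cx']],[0,c['fy'],c['cy']],[0,0,1]]);T=np.array(c['T'])
    q=(np.atleast_2d(P)-T[:3,3])@T[:3,:3]; q=q*[1,-1,-1]
    return cv2.projectPoints(q,np.zeros(3),np.zeros(3),K,np.array(c['D'],float))[0].reshape(-1,2)
def rowhelp(target,tiltless=True):
    pass
E
python3 - <<'E'
from h import *
p=np.load('top0p.npy');d=np.load('top0.npy');C=cloud('top',d)
hsv=cv2.cvtColor(p,cv2.COLOR_RGB2HSV)
# saturated orange/brown
m=((hsv[:,:,1]>110)&(hsv[:,:,2]>60)).astype(np.uint8)
m=cv2.morphologyEx(m,cv2.MORPH_CLOSE,np.ones((3,3)))
for nm,(u,v) in dict(square=(270,228),oblong=(193,223),narrow=(352,195),round=(420,223)).items():
    n,l,s,ce=cv2.connectedComponentsWithStats(m)
    k=l[v,u]; mm=(l==k).astype(np.uint8)
    cn=max(cv2.findContours(mm,0,2)[0],key=cv2.contourArea)
    P=onplane('top',cn.reshape(-1,2),0.007)
    r=cv2.minAreaRect((P[:,:2]*1000).astype(np.float32))
    print(nm,s[k],'rect',np.round(r[0],1),np.round(r[1],1),round(r[2],1), 'z floor',np.median(C[l==k][:,2]).round(4),'bench',np.median(C[v-40:v+40,u-50:u+50,2][m[v-40:v+40,u-50:u+50]==0]).round(4))
x=cv2.resize(p[250:330,260:380],None,fx=6,fy=6,interpolation=2)
cv2.imwrite('pics/st.png',x[:,:,::-1])
for nm,(u,v) in dict(tl=(285,266),clamp=(322,290)).items(): pass
S=C[255:330,268:376].reshape(-1,3)
for a,b in ((.025,.045),(.045,.058),(.066,.08),(.085,.1),(.1,.13)):
    q=S[(S[:,2]>a)&(S[:,2]<b)]
    if len(q)>3:
        r=cv2.minAreaRect((q[:,:2]*1000).astype(np.float32)); print(a,len(q),np.round(r[0],1),np.round(r[1],1),round(r[2],1),'z',np.median(q[:,2]).round(4))
E
```

```text
square [ 242  204   52   52 2125] rect [585.8  58.6] [102.7 103.8] 87.8 z floor 0.0044 bench 0.0009
oblong [ 171  204   44   38 1129] rect [602.1 207.8] [75.9 60.7] 73.4 z floor 0.0049 bench 0.0012
narrow [335 184  35  23 636] rect [ 655.  -114.3] [39.9 66.6] 6.1 z floor 0.0053 bench 0.0011
round [ 399  202   43   42 1449] rect [ 596.1 -250.2] [85.  83.8] 89.1 z floor 0.0051 bench 0.0011
0.025 1744 [461.  -49.9] [159.8  67.9] 75.5 z 0.037
0.045 272 [462.1 -49.7] [65. 65.] 79.9 z 0.0512
0.066 352 [459.6 -51.9] [62.2 60.9] 44.0 z 0.0732
0.085 421 [456.1 -50.7] [50.3 36.4] 3.5 z 0.0946
0.1 121 [457.1 -50. ] [42.7 25.6] 2.0 z 0.1076
```

View pics/st.png

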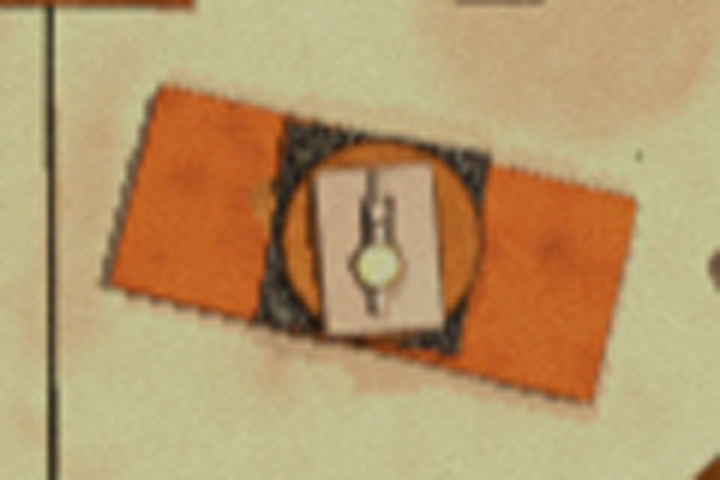

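Run:
```python
from h import *
from scipy.spatial.transform import Rotation as R
o=bot.get_obs();q=o['tool_rot'];print(np.round(R.from_quat([q[1],q[2],q[3],q[0]]).as_matrix(),3))
p=np.load('top0p.npy');d=np.load('top0.npy');C=cloud('top',d)
hsv=cv2.cvtColor(p,cv2.COLOR_RGB2HSV)
m=((hsv[:,:,1]>125)&(hsv[:,:,2]>60)).astype(np.uint8)[200:256,240:300]
m=cv2.morphologyEx(m,cv2.MORPH_CLOSE,np.ones((3,3)));m=cv2.morphologyEx(m,cv2.MORPH_OPEN,np.ones((9,9)))
cn=max(cv2.findContours(m,0,2)[0],key=cv2.contourArea).reshape(-1,2)+[240,200]
P=onplane('top',cn,0.007); print('square',cv2.minAreaRect((P[:,:2]*1000).astype(np.float32)))
crop=lambda x,y:(x/6+260-.4,y/6+250-.4)
print('nut',onplane('top',[crop(376,265)],.108))
print('rod',onplane('top',[crop(372,170),crop(372,312)],.107))
print('tin corners',onplane('top',[crop(315,167),crop(435,163),crop(443,328),crop(326,337)],.093))
print('block corners',onplane('top',[crop(286,118),crop(490,155),crop(462,355),crop(262,312)],.05))
# heights map: max z in the working area & left
for y0 in np.arange(-.4,.7,.1):
    r=[]
    for x0 in np.arange(.3,.9,.1):
        s=(C[...,0]>x0)&(C[...,0]<x0+.1)&(C[...,1]>y0)&(C[...,1]<y0+.1)&(d>0)
        r.append(C[s][:,2].max() if s.any() else -9)
    print(round(y0,1),np.round(r,2))
```

```text
[[-0.    -0.957  0.289]
 [-0.002  0.289  0.957]
 [-1.    -0.    -0.002]]
square ((589.46923828125, 53.2608757019043), (90.41337585449219, 89.62674713134766), 89.12834167480469)
nut [[ 0.45147693 -0.04955101  0.108     ]]
rod [[ 0.48016633 -0.04882088  0.107     ]
 [ 0.43745601 -0.04812798  0.107     ]]
tin corners [[ 0.48231902 -0.03149912  0.093     ]
 [ 0.48297826 -0.06832416  0.093     ]
 [ 0.43264896 -0.0698178   0.093     ]
 [ 0.43048674 -0.03412851  0.093     ]]
block corners [[ 0.50114938 -0.02215355  0.05      ]
 [ 0.48829808 -0.0871906   0.05      ]
 [ 0.42499828 -0.07697958  0.05      ]
 [ 0.43954817 -0.01374927  0.05      ]]
-0.4 [0.   0.03 0.01 0.1  0.1  0.07 0.09]
-0.3 [0.   0.03 0.01 0.01 0.07 0.06 0.07]
-0.2 [0.01 0.04 0.01 0.01 0.07 0.12 0.19]
-0.1 [0.01 0.12 0.04 0.01 0.03 0.12 0.15]
-0.0 [0.01 0.04 0.04 0.61 0.61 0.05 0.03]
0.1 [0.01 0.02 0.01 0.61 0.61 0.05 0.03]
0.2 [0.01 0.21 0.18 0.18 0.21 0.05 0.01]
0.3 [0.12 0.17 0.09 0.14 0.05 0.04 0.01]
0.4 [0.11 0.12 0.05 0.01 0.01 0.01 0.01]
0.5 [ 0.06 -9.   -9.   -9.   -9.   -9.   -9.  ]
0.6 [-9 -9 -9 -9 -9 -9 -9]
```

Run:
```python
from h import *
p=np.load('top0p.npy');d=np.load('top0.npy');C=cloud('top',d)
z=C[...,2]; m=((z>.06)&(d>0)).astype(np.uint8)
n,l,s,ce=cv2.connectedComponentsWithStats(m)
for k in range(1,n):
    if s[k,4]>15:
        q=C[l==k]; print(s[k], 'x',q[:,0].min().round(2),q[:,0].max().round(2),'y',q[:,1].min().round(2),q[:,1].max().round(2),'z',np.percentile(q[:,2],[5,50,95,100]).round(2))
v=p.copy(); v[z>.06]=(255,0,0);v[z>.12]=(255,0,255);v[z>.2]=(0,0,255);v[z>.35]=(0,255,0)
cv2.imwrite('pics/hm.png',v[:,:,::-1])
for u,vv in ((130,185),(150,155),(170,135),(200,117),(230,115),(265,120),(182,283),(155,260),(120,300)): print(u,vv,C[vv,u].round(3))
```

```text
[ 105    0   93   44 3083] x 0.68 0.73 y 0.08 0.17 z [0.6  0.61 0.61 0.61]
[ 314    0   69  113 6781] x 0.8 1.04 y -0.17 -0.04 z [0.09 0.11 0.15 0.19]
[ 381   37  121  139 2470] x 0.68 0.96 y -0.4 -0.17 z [0.06 0.06 0.1  0.1 ]
[463  63   8   5  20] x 0.9 0.91 y -0.35 -0.34 z [0.06 0.06 0.06 0.06]
[  90  110  185  134 2724] x 0.56 0.74 y 0.02 0.39 z [0.08 0.19 0.3  0.31]
[604 170  36  38 758] x 0.61 0.67 y -0.65 -0.59 z [0.06 0.08 0.14 0.16]
[529 174   8   8  34] x 0.66 0.67 y -0.46 -0.45 z [0.07 0.08 0.09 0.09]
[512 178   6   7  32] x 0.66 0.67 y -0.43 -0.42 z [0.06 0.07 0.08 0.08]
[537 181   8   7  32] x 0.65 0.66 y -0.48 -0.47 z [0.06 0.07 0.08 0.08]
[501 182   7   6  27] x 0.65 0.66 y -0.41 -0.4 z [0.07 0.07 0.08 0.08]
[504 186  14  10  71] x 0.64 0.65 y -0.42 -0.4 z [0.06 0.07 0.09 0.09]
[519 188  28  27 252] x 0.6 0.65 y -0.48 -0.43 z [0.07 0.08 0.09 0.09]
[507 193  19  17 146] x 0.61 0.64 y -0.43 -0.4 z [0.07 0.08 0.09 0.09]
[ 613  208   27   56 1127] x 0.48 0.56 y -0.52 -0.49 z [0.28 0.3  0.31 0.31]
[  21  252  156  103 2152] x 0.35 0.52 y 0.22 0.5 z [0.07 0.13 0.19 0.21]
[307 274  34  34 898] x 0.43 0.49 y -0.08 -0.02 z [0.07 0.09 0.11 0.12]
130 185 [0.652 0.293 0.129]
150 155 [0.695 0.247 0.169]
170 135 [0.718 0.203 0.205]
200 117 [0.731 0.143 0.256]
230 115 [0.721 0.09  0.289]
265 120 [0.707 0.035 0.305]
182 283 [0.481 0.224 0.021]
155 260 [0.514 0.243 0.14 ]
120 300 [0.444 0.289 0.177]
```

View pics/hm.png

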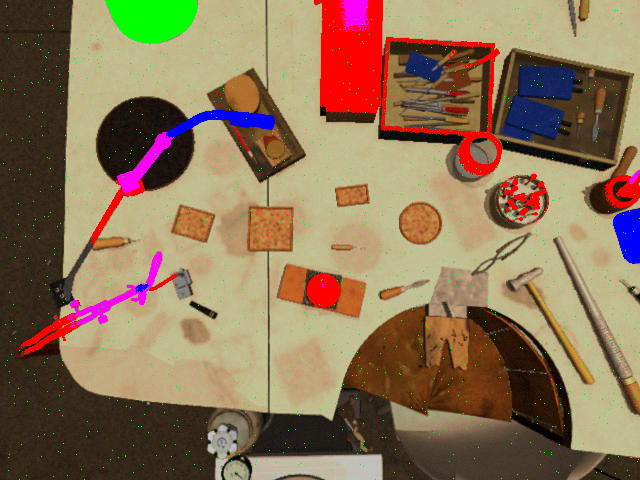

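```bash
cat >> h.py <<'E'
from scipy.spatial.transform import Rotation as R
def delta(x,y,z,psi=None):
    o=bot.get_obs();q=o['tool_rot'];M=R.from_quat([q[1],q[2],q[3],q[0]])
    D=np.array([x,y,z])-o['eef_pos']; m=M.as_matrix()
    print('t',round(o['t'],2),'pos',np.round(o['eef_pos'],4),'psi',np.degrees(np.arctan2(m[1,2],m[0,2])).round(1),'w',round(o['gripper_width']*85.4,1),'F',np.round(o['contact_force'],1),'q',np.round(o['q'],2))
    print('tool shift mm',np.round(m.T@D*1000,1))
    if psi is not None:
        c,s=np.cos(np.radians(psi)),np.sin(np.radians(psi)); G=np.array([[0,-s,c],[0,c,s],[-1,0,0]])
        for g in (G,G*[1,-1,-1]): print('turn units',np.round((M.inv()*R.from_matrix(g)).as_rotvec(degrees=True)/6,2))
E
python3 -m jog '-50 0 0 0 0 0 85; -50 0 0 0 0 0 85; 0 -38 -27 0 0 0 85; 0 -38 -27 0 0 0 85; 0 -38 -27 0 0 0 85'
python3 -m jog '0 -38 -27 0 0 0 85; 0 -38 -27 0 0 0 85; 0 -38 -27 0 0 0 85; 0 -38 -27 0 0 0 85; 0 -38 -27 0 0 0 85'
python3 -c "
from h import *;delta(.4515,-.0496,.33,91)"
```

```text
t: 0.6
eef_pos: [0.2813, 0.5344, 0.3312]
tool_rot: [0.567, -0.422, 0.567, 0.422]
contact_force: [0.3, -0.9, -0.1]
gripper_width: 0.995
t: 1.1
eef_pos: [0.4243, 0.3498, 0.3311]
tool_rot: [0.567, -0.422, 0.568, 0.422]
contact_force: [0.6, -0.4, 0.1]
gripper_width: 0.997
t 1.1 pos [0.4243 0.3498 0.3311] psi 73.2 w 85.1 F [ 0.6 -0.4  0.1] q [-0.96  0.19  0.19  1.74 -0.04  1.22  0.51]
tool shift mm [   1.1 -141.4 -374.6]
turn units [-2.96 -0.   -0.  ]
turn units [27.04 -0.    0.  ]
```

```bash
python3 -m jog '0 -16 -42 0 0 0 85; 0 -16 -42 0 0 0 85; 0 -16 -42 0 0 0 85; 0 -16 -42 0 0 0 85; 0 -16 -42 0 0 0 85'
python3 -m jog '0 -16 -42 0 0 0 85; 0 -16 -42 0 0 0 85; 0 -16 -42 0 0 0 85; 0 -13 -38 0 0 0 85; 0 0 0 0 0 0 40'
python3 -m jog '0 0 0 -1 0 0 40; 0 0 0 -1 0 0 40; 0 0 0 -0.96 0 0 40; 0 0 0 0 0 0 40'
python3 - <<'E'
from h import *;delta(.4515,-.0496,.2,91)
p,d=bot.read_camera('top');cv2.imwrite('pics/t1.png',p[:,:,::-1])
p,d=bot.read_camera('scene');cv2.imwrite('pics/s1.png',p[:,:,::-1])
E
```

```text
t: 1.6
eef_pos: [0.4391, 0.1256, 0.3311]
tool_rot: [0.568, -0.422, 0.568, 0.422]
contact_force: [0.5, -0.2, 0.0]
gripper_width: 1.001
t: 2.1
eef_pos: [0.4499, -0.0529, 0.3314]
tool_rot: [0.569, -0.419, 0.57, 0.419]
contact_force: [0.1, 1.0, 0.2]
gripper_width: 0.853
t: 2.5
eef_pos: [0.4503, -0.0465, 0.331]
tool_rot: [0.495, -0.504, 0.495, 0.505]
contact_force: [0.1, 0.0, 0.3]
gripper_width: 0.463
t 2.5 pos [ 0.4503 -0.0465  0.331 ] psi 91.1 w 39.5 F [0.1 0.  0.3] q [-0.56 -0.02  0.53  1.95  0.01  1.2   1.55]
tool shift mm [131.   -1.2  -3.2]
turn units [ 0.01  0.   -0.01]
turn units [-2.999e+01  1.000e-02  0.000e+00]
```

View pics/s1.png

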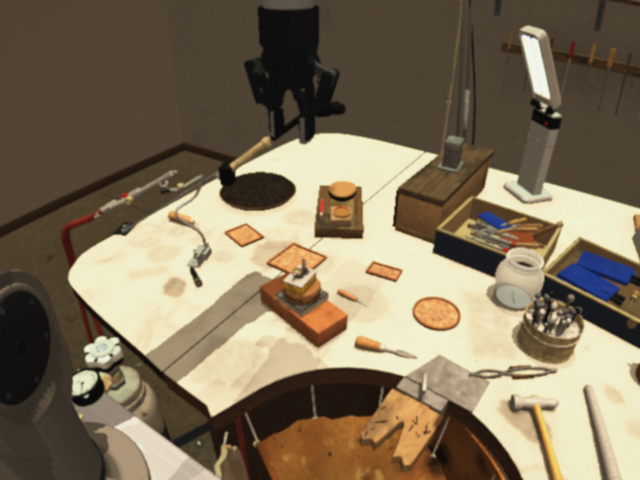

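View pics/t1.png

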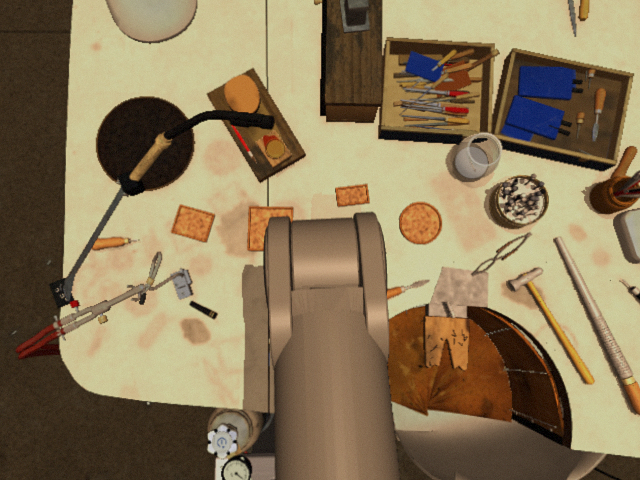

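The scene view shows the hand above the stack, at (290,80), with the stack itself at (302,283) untouched. The top view is blocked by the wrist. Descending onto the clamp.

```bash
python3 -m jog '45 -1 -3 0 0 0 40; 45 0 0 0 0 0 40; 45 0 0 0 0 0 40; 37 0 0 0 0 0 40; 20 0 0 0 0 0 40' 30
python3 -m jog '20 0 0 0 0 0 40; 10 0 0 0 0 0 40; 8 0 0 0 0 0 40; 0 0 0 0 0 0 40'
python3 - <<'E'
from h import *;delta(.4515,-.0496,.099,91)
p,d=bot.read_camera('scene');cv2.imwrite('pics/s2.png',cv2.resize(p[180:360,220:420],None,fx=3,fy=3,interpolation=2)[:,:,::-1])
E
```

```text
t: 3.1
eef_pos: [0.4498, -0.0498, 0.1365]
tool_rot: [0.495, -0.503, 0.497, 0.505]
contact_force: [0.9, -0.1, -0.6]
gripper_width: 0.475
t: 3.5
eef_pos: [0.4514, -0.0499, 0.1009]
tool_rot: [0.496, -0.504, 0.496, 0.504]
contact_force: [0.6, 0.8, 0.1]
gripper_width: 0.47
t 3.5 pos [ 0.4514 -0.0499  0.1009] psi 90.9 w 40.1 F [0.6 0.8 0.1] q [-0.44  0.34  0.49  2.21 -0.26  0.65  1.82]
tool shift mm [ 1.9 -0.1  0.3]
turn units [-0.01 -0.   -0.01]
turn units [ 2.999e+01 -1.000e-02  0.000e+00]
```

View pics/s2.png

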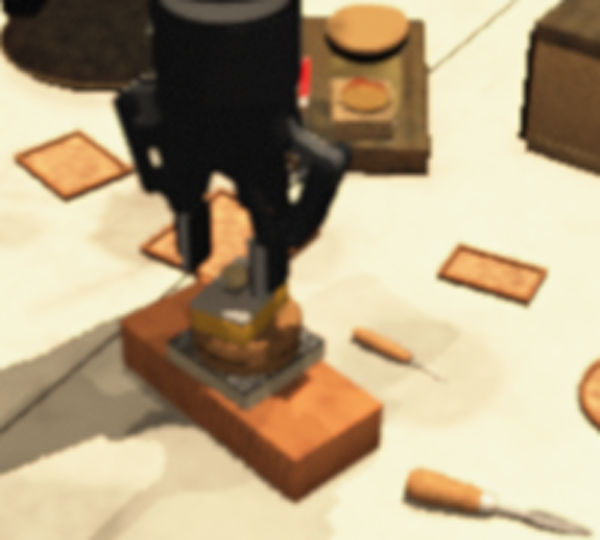

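The fingers straddle the nut at crop (235,272), just above the tin lid. Going down 2 mm and closing.

```bash
python3 -m jog '2 0 0 0 0 0 10; 0 0 0 0 0 0 5; 0 0 0 0 0 0 5; 0 0 0 0 0 0 5; 0 0 0 0 0 0 5' 40
python3 -m jog '0 0 0 0 0 0 5;0 0 0 0 0 0 5; -10 0 0 0 0 0 5; -40 0 0 0 0 0 5; 0 0 0 0 0 0 5' 40
python3 - <<'E'
from h import *;delta(.655,-.1143,.2,6.1)
p,d=bot.read_camera('scene');cv2.imwrite('pics/s3.png',cv2.resize(p[180:360,220:420],None,fx=3,fy=3,interpolation=2)[:,:,::-1])
E
```

```text
t: 4.05
eef_pos: [0.4521, -0.05, 0.0998]
tool_rot: [-0.496, 0.504, -0.495, -0.504]
contact_force: [-0.4, 0.7, 6.1]
gripper_width: 0.136
t: 4.55
eef_pos: [0.4542, -0.0504, 0.153]
tool_rot: [-0.498, 0.506, -0.494, -0.503]
contact_force: [1.3, 0.3, -0.8]
gripper_width: 0.14
t 4.55 pos [ 0.4542 -0.0504  0.153 ] psi 90.9 w 11.9 F [ 1.3  0.3 -0.8] q [-0.5   0.24  0.55  2.17 -0.18  0.77  1.75]
tool shift mm [ -45.7 -200.   -67.1]
turn units [14.14  0.05  0.05]
turn units [-15.86  -0.05   0.05]
```

View pics/s3.png

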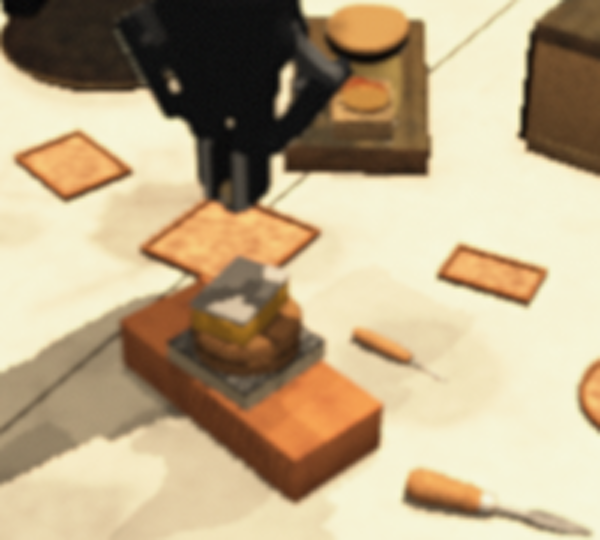

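The clamp is off the stack and held between the fingers. The tin lid is clear. Moving over to the narrow tray.

```bash
python3 -m jog '-9 -40 -12 0 0 0 5; -9 -40 -12 0 0 0 5; -9 -40 -12 0 0 0 5; -9 -40 -12 0 0 0 5; -9 -39 -12 0 0 0 5'
python3 -m jog '0 0 0 1.4 0 0 5; 0 0 0 1.4 0 0 5; 0 0 0 1.4 0 0 5; 0 0 0 1.4 0 0 5; 0 0 0 1.4 0 0 5'
python3 -m jog '0 0 0 1.4 0 0 5; 0 0 0 1.4 0 0 5; 0 0 0 1.4 0 0 5; 0 0 0 1.4 0 0 5; 0 0 0 1.4 0 0 5'
python3 - <<'E'
from h import *;delta(.6543,-.1073,.05,6.1)
p,d=bot.read_camera('scene');cv2.imwrite('pics/s4.png',cv2.resize(p[120:300,300:500],None,fx=3,fy=3,interpolation=2)[:,:,::-1])
p,d=bot.read_camera('top');cv2.imwrite('pics/t4.png',p[:,:,::-1])
E
```

```text
t: 5.1
eef_pos: [0.6526, -0.1066, 0.1935]
tool_rot: [0.495, -0.504, 0.496, 0.505]
contact_force: [1.1, 0.9, 0.4]
gripper_width: 0.133
t: 5.6
eef_pos: [0.651, -0.1063, 0.1932]
tool_rot: [0.644, -0.291, 0.645, 0.292]
contact_force: [0.0, -1.1, -0.2]
gripper_width: 0.135
t: 6.1
eef_pos: [0.651, -0.1062, 0.1932]
tool_rot: [0.705, -0.041, 0.706, 0.041]
contact_force: [0.9, -0.1, -1.2]
gripper_width: 0.139
t 6.1 pos [ 0.651  -0.1062  0.1932] psi 6.6 w 11.9 F [ 0.9 -0.1 -1.2] q [-0.52  0.65  0.9   1.67 -0.56  1.1   0.65]
tool shift mm [143.2  -1.5   3.3]
turn units [ 0.09 -0.02 -0.  ]
turn units [-2.991e+01  1.000e-02 -2.000e-02]
```

View pics/s4.png

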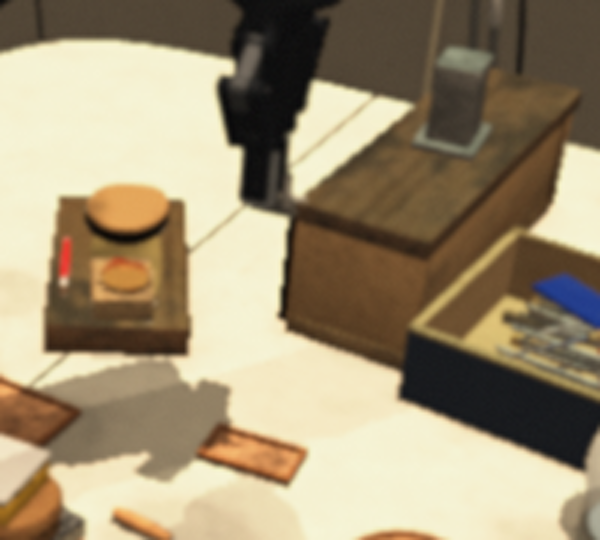

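View pics/t4.png

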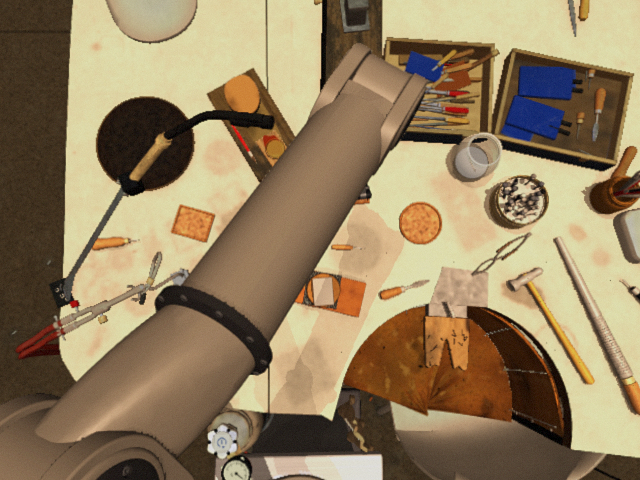

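The scene view shows the clamp held level between the fingertips, at crop (270,205). The narrow tray is at crop (253,453). The top view shows the tin still seated on the stack. Descending part way.

```bash
python3 -m jog '45 -1 3 0.1 0 0 5; 45 0 0 0 0 0 5; 40 0 0 0 0 0 5; 13 0 0 0 0 0 5;0 0 0 0 0 0 5'
python3 - <<'E'
from h import *;delta(.6543,-.1073,.010,6.1)
p,d=bot.read_camera('scene');cv2.imwrite('pics/s5.png',cv2.resize(p[210:310,330:450],None,fx=5,fy=5,interpolation=2)[:,:,::-1])
C=cloud('scene',d);x=C[...,0];y=C[...,1];z=C[...,2]
s=(abs(x-.655)<.05)&(abs(y+.114)<.05)&(z>.02)&(z<.08)&(d>0)
print(np.round([z[s].min(),np.percentile(z[s],2)],4))
uv=project('scene',[[.655,-.1143,.003],[.6543,-.1073,.05]]);print(uv)
E
```

```text
t: 6.7
eef_pos: [0.6533, -0.107, 0.0494]
tool_rot: [0.705, -0.04, 0.707, 0.04]
contact_force: [0.4, 1.1, 0.1]
gripper_width: 0.138
t 6.7 pos [ 0.6533 -0.107   0.0494] psi 6.5 w 11.8 F [0.4 1.1 0.1] q [-0.44  0.81  0.76  1.75 -0.7   0.88  0.75]
tool shift mm [39.4 -0.5  1.1]
turn units [ 0.07 -0.04 -0.01]
turn units [-2.993e+01  1.000e-02 -6.000e-02]
[0.0437 0.0463]
[[383.85791057 271.84653476]
 [382.49500894 251.69584237]]
```

View pics/s5.png

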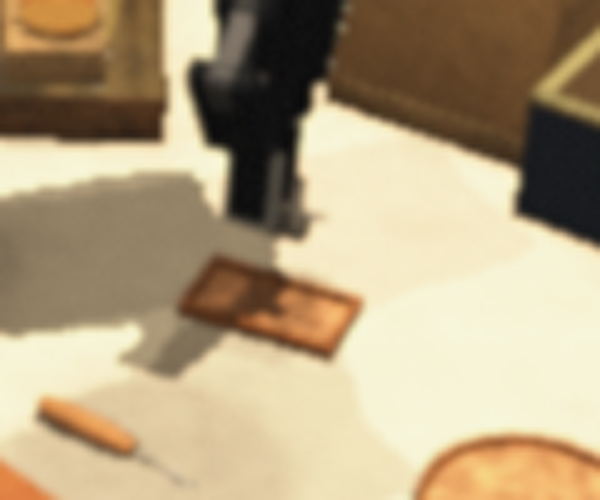

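The clamp underside is at 0.044, about 6 mm below the TCP as planned. Lowering it onto the floor.

```bash
python3 -m jog '20 -0.5 1 0 0 0 5; 14 0 0 0 0 0 5; 4 0 0 0 0 0 5; 0 0 0 0 0 0 5'
python3 -m jog '1 0 0 0 0 0 5; 1 0 0 0 0 0 5; 0 0 0 0 0 0 5'
python3 - <<'E'
from h import *;delta(.6543,-.1073,.009,6.1)
p,d=bot.read_camera('scene');cv2.imwrite('pics/s6.png',cv2.resize(p[210:310,330:450],None,fx=5,fy=5,interpolation=2)[:,:,::-1])
E
```

```text
t: 7.15
eef_pos: [0.6554, -0.1075, 0.0127]
tool_rot: [0.706, -0.039, 0.706, 0.04]
contact_force: [0.1, 0.3, -0.1]
gripper_width: 0.138
t: 7.45
eef_pos: [0.656, -0.1077, 0.0116]
tool_rot: [0.706, -0.039, 0.706, 0.039]
contact_force: [0.2, -0.4, -0.7]
gripper_width: 0.14
t 7.45 pos [ 0.656  -0.1077  0.0116] psi 6.4 w 12.0 F [ 0.2 -0.4 -0.7] q [-0.41  0.85  0.72  1.76 -0.74  0.82  0.78]
tool shift mm [ 2.6  0.5 -1.6]
turn units [0.05 0.01 0.  ]
turn units [-2.995e+01 -0.000e+00  1.000e-02]
```

View pics/s6.png

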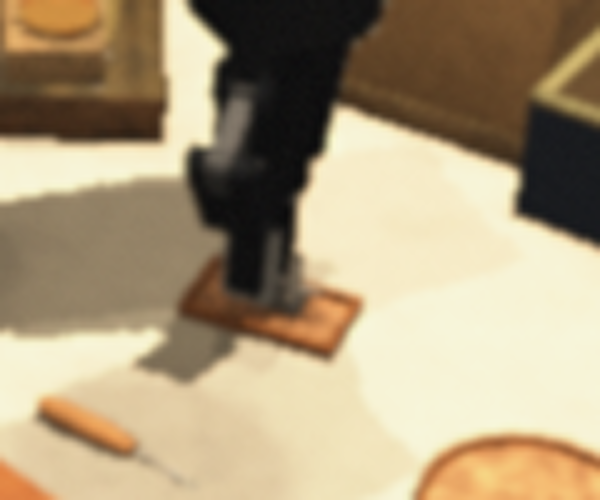

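```bash
python3 -m jog '1 0 -1 0 0 0 5; 1 0 0 0 0 0 5; 0.5 0 0 0 0 0 5; 0 0 0 0 0 0 5'
python3 -m jog '0 0 0 0 0 0 14; 0 0 0 0 0 0 22;0 0 0 0 0 0 36; 0 0 0 0 0 0 36;0 0 0 0 0 0 36'
python3 - <<'E'
from h import *;delta(.6543,-.1073,.009,6.1)
p,d=bot.read_camera('scene');cv2.imwrite('pics/s7.png',cv2.resize(p[210:310,330:450],None,fx=5,fy=5,interpolation=2)[:,:,::-1])
E
```

```text
t: 7.9
eef_pos: [0.6548, -0.1078, 0.0095]
tool_rot: [0.706, -0.039, 0.706, 0.039]
contact_force: [-2.2, 0.4, 6.1]
gripper_width: 0.137
t: 8.4
eef_pos: [0.6547, -0.1077, 0.0086]
tool_rot: [0.706, -0.039, 0.706, 0.039]
contact_force: [-0.4, -0.3, -0.7]
gripper_width: 0.422
t 8.4 pos [ 0.6547 -0.1077  0.0086] psi 6.4 w 36.0 F [-0.4 -0.3 -0.7] q [-0.41  0.85  0.71  1.76 -0.74  0.82  0.78]
tool shift mm [-0.4  0.4 -0.4]
turn units [ 0.05 -0.   -0.  ]
turn units [-29.95   0.    -0.  ]
```

View pics/s7.png

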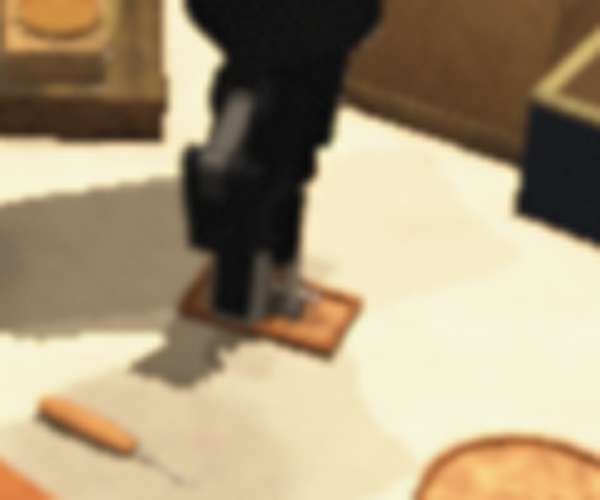

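The jaws are open and the clamp sits in the tray at crop (285,295). Lifting off and remeasuring the tin.

```bash
python3 -m jog '-20 0 0 0 0 0 36; -45 0 0 0 0 0 36; -45 0 0 0 0 0 60; -45 0 0 0 0 0 60; -30 0 0 0 0 0 60'
python3 - <<'E'
from h import *
p,d=bot.read_camera('scene');cv2.imwrite('pics/s8.png',cv2.resize(p[210:330,270:430],None,fx=5,fy=5,interpolation=2)[:,:,::-1])
C=cloud('scene',d);x,y,z=C[...,0],C[...,1],C[...,2]
s=(abs(x-.655)<.04)&(abs(y+.114)<.05)&(z>.009)&(z<.05)&(d>0)
print('clamp',len(x[s]),np.round([x[s].mean(),y[s].mean(),z[s].min(),z[s].max()],4))
p,d=bot.read_camera('top');cv2.imwrite('pics/t8.png',cv2.resize(p[250:330,260:380],None,fx=6,fy=6,interpolation=2)[:,:,::-1])
C=cloud('top',d);S=C[255:330,268:376].reshape(-1,3)
for a,b in ((.045,.058),(.066,.08),(.085,.13)):
    q=S[(S[:,2]>a)&(S[:,2]<b)]
    r=cv2.minAreaRect((q[:,:2]*1000).astype(np.float32)); print(a,len(q),np.round(r[0],1),np.round(r[1],1),round(r[2],1),'z',np.median(q[:,2]).round(4),'mean',q.mean(0).round(4))
delta(.457,-.0508,.18,93)
E
```

```text
t: 8.95
eef_pos: [0.6556, -0.1088, 0.1989]
tool_rot: [0.708, -0.039, 0.704, 0.039]
contact_force: [0.2, -0.8, -0.2]
gripper_width: 0.706
clamp 122 [ 0.6522 -0.1157  0.009   0.031 ]
0.045 207 [462.  -49.7] [64.9 64.9] 79.8 z 0.0507 mean [ 0.4587 -0.0489  0.0508]
0.066 351 [459.7 -51.8] [62.3 61. ] 43.7 z 0.0733 mean [ 0.4634 -0.0528  0.0733]
0.085 543 [456.1 -50.6] [50.3 36.3] 3.5 z 0.0945 mean [ 0.4559 -0.0507  0.0945]
t 9.05 pos [ 0.6573 -0.1094  0.2005] psi 6.3 w 60.1 F [ 0.1 -0.2 -0.2] q [-0.52  0.64  0.9   1.66 -0.56  1.11  0.65]
tool shift mm [  18.5   80.4 -192.8]
turn units [-14.44   0.05   0.08]
turn units [15.56  0.08 -0.06]
```

View pics/s8.png

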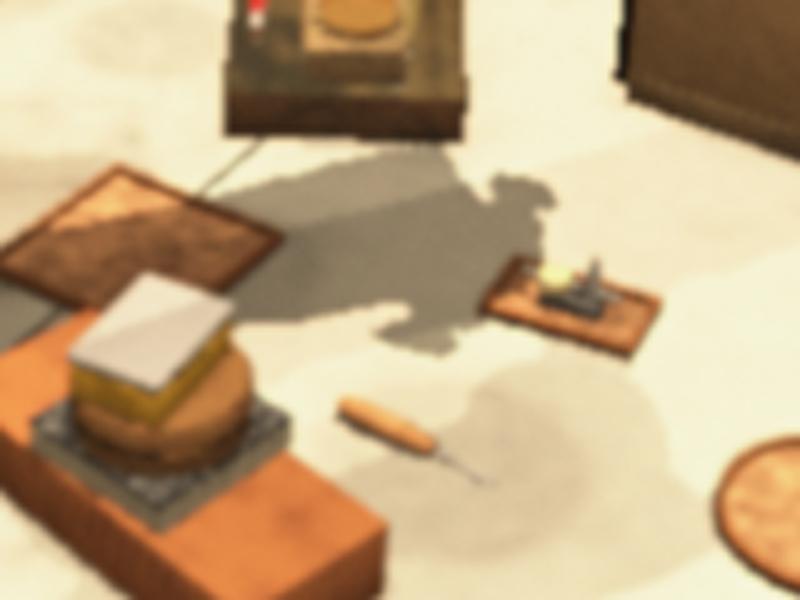

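View pics/t8.png

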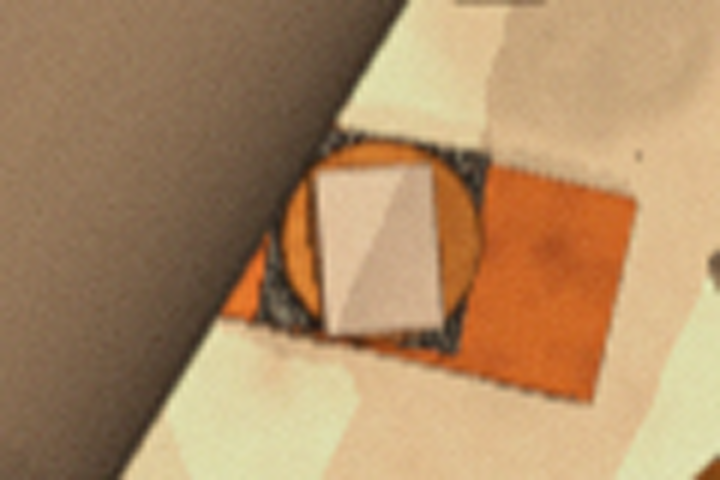

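The clamp lies flat in the narrow tray: crop (575,290), measured centre about (0.652,-0.116). The tin is at (0.456,-0.0507) with its long side at 3.5°. Moving over the tin and turning.

```bash
python3 -m jog '0 16 -39 1 0 0 60; 0 0 0 0 0 0 60' >/dev/null
python3 -c "
from h import *;delta(.456,-.0507,.18,-86.5)"
```

```text
t 9.25 pos [ 0.6086 -0.0955  0.1928] psi 0.1 w 60.3 F [ 0.3  1.2 -0. ] q [-0.6   0.59  0.96  1.78 -0.55  1.07  0.55]
tool shift mm [  13.9   45.1 -152.5]
turn units [14.43 -0.07  0.02]
turn units [-15.57  -0.02  -0.07]
```

```bash
python3 -m jog '0 11 -38 0 0 0 60; 0 11 -38 0 0 0 60;0 11 -38 0 0 0 60;0 11 -38 0 0 0 60; 0 0 0 1.4 0 0 60'
python3 -m jog '0 0 0 1.4 0 0 60;0 0 0 1.4 0 0 60;0 0 0 1.4 0 0 60;0 0 0 1.4 0 0 60;0 0 0 1.4 0 0 60'
python3 -m jog '0 0 0 1.4 0 0 60;0 0 0 1.4 0 0 60;0 0 0 1.4 0 0 60;0 0 0 1.4 0 0 60;0 0 0 0 0 0 60'
python3 -c "
from h import *;delta(.456,-.0507,.078,-86.5)"
```

```text
t: 9.75
eef_pos: [0.4564, -0.0517, 0.1928]
tool_rot: [0.703, 0.052, 0.707, -0.048]
contact_force: [0.4, 0.4, 0.4]
gripper_width: 0.7
t: 10.25
eef_pos: [0.462, -0.0531, 0.1941]
tool_rot: [0.64, 0.301, 0.64, -0.301]
contact_force: [0.4, -0.4, -0.4]
gripper_width: 0.701
t: 10.75
eef_pos: [0.462, -0.0533, 0.194]
tool_rot: [0.527, 0.472, 0.527, -0.472]
contact_force: [0.8, -0.8, -0.5]
gripper_width: 0.7
t 10.75 pos [ 0.462  -0.0533  0.194 ] psi -83.7 w 59.8 F [ 0.8 -0.8 -0.5] q [-1.07  0.56  1.43  2.13 -0.66  1.03 -0.75]
tool shift mm [116.   -5.6  -3.2]
turn units [0.47 0.   0.  ]
turn units [-29.53  -0.     0.  ]
```

```bash
python3 -m jog '30 -6 -3 0.47 0 0 60; 30 0 0 0 0 0 60;20 0 0 0 0 0 60;0 0 0 0 0 0 60'
python3 -c "
from h import *;delta(.456,-.0507,.078,-86.5)"
```

```text
t: 11.15
eef_pos: [0.4542, -0.0506, 0.1124]
tool_rot: [0.515, 0.483, 0.517, -0.484]
contact_force: [0.5, -0.4, -0.6]
gripper_width: 0.701
t 11.15 pos [ 0.4542 -0.0506  0.1124] psi -86.2 w 59.9 F [ 0.5 -0.4 -0.6] q [-0.94  0.63  1.24  2.22 -0.81  0.88 -0.69]
tool shift mm [34.4  2.   0.2]
turn units [ 0.04 -0.01  0.03]
turn units [-2.996e+01 -5.000e-02 -1.000e-02]
```

```bash
python3 -m jog '20 2 0 0 0 0 60; 10 0 0 0 0 0 60;4 0 0 0 0 0 60;0 0 0 0 0 0 60'
python3 - <<'E'
from h import *;delta(.456,-.0507,.078,-86.5)
p,d=bot.read_camera('scene');cv2.imwrite('pics/s9.png',cv2.resize(p[180:360,220:420],None,fx=3,fy=3,interpolation=2)[:,:,::-1])
E
```

```text
t: 11.55
eef_pos: [0.4577, -0.0508, 0.0801]
tool_rot: [0.515, 0.484, 0.516, -0.484]
contact_force: [0.1, 0.1, 0.8]
gripper_width: 0.703
t 11.55 pos [ 0.4577 -0.0508  0.0801] psi -86.4 w 60.1 F [0.1 0.1 0.8] q [-0.87  0.67  1.15  2.23 -0.89  0.82 -0.64]
tool shift mm [ 2.1 -1.7 -0.3]
turn units [ 0.02 -0.    0.  ]
turn units [-29.98  -0.    -0.  ]
```

View pics/s9.png

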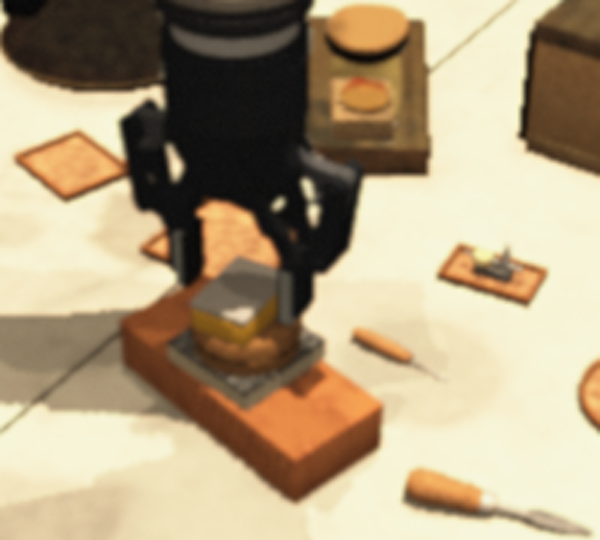

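The fingers straddle the tin, with its lid at crop (240,285). Closing and lifting.

```bash
python3 -m jog '2 -1.5 0 0 0 0 30; 0 0 0 0 0 0 25; 0 0 0 0 0 0 25; 0 0 0 0 0 0 25; 0 0 0 0 0 0 25' 40
python3 -m jog '0 0 0 0 0 0 25; -10 0 0 0 0 0 25; -40 0 0 0 0 0 25; -45 0 0 0 0 0 25; 0 0 0 0 0 0 25' 40
python3 - <<'E'
from h import *;delta(.6021,.2078,.2,-16.6)
p,d=bot.read_camera('scene');cv2.imwrite('pics/s10.png',cv2.resize(p[150:330,220:420],None,fx=3,fy=3,interpolation=2)[:,:,::-1])
E
```

```text
t: 12.1
eef_pos: [0.4561, -0.0508, 0.0782]
tool_rot: [0.515, 0.484, 0.515, -0.484]
contact_force: [-1.8, -0.3, 6.9]
gripper_width: 0.417
t: 12.6
eef_pos: [0.459, -0.0518, 0.1773]
tool_rot: [0.517, 0.486, 0.513, -0.483]
contact_force: [1.8, 0.5, -0.1]
gripper_width: 0.416
t 12.6 pos [ 0.459  -0.0518  0.1773] psi -86.4 w 35.5 F [ 1.8  0.5 -0.1] q [-1.06  0.57  1.4   2.16 -0.69  0.99 -0.78]
tool shift mm [ -21.8  159.1 -250.2]
turn units [-11.64   0.05  -0.05]
turn units [18.36 -0.06 -0.06]
```

View pics/s10.png

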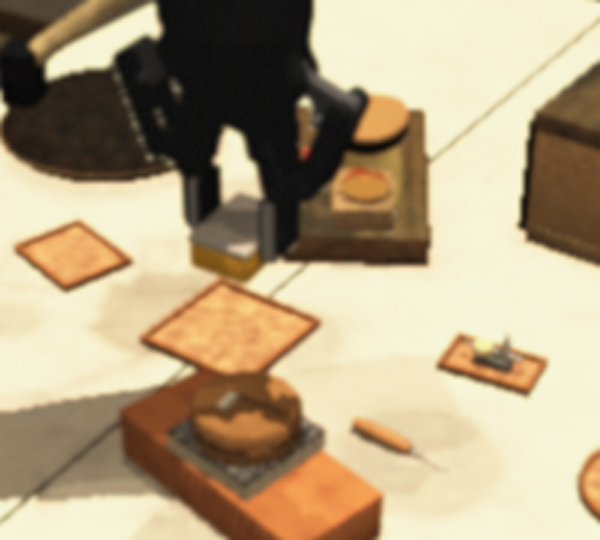

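The tin is held level at crop (230,235) and the round box stayed in place. Turning first, then moving to the oblong tray.

```bash
python3 -m jog '0 0 0 -1.3 0 0 25;0 0 0 -1.3 0 0 25;0 0 0 -1.3 0 0 25;0 0 0 -1.3 0 0 25;0 0 0 -1.3 0 0 25'
python3 -m jog '0 0 0 -1.3 0 0 25;0 0 0 -1.3 0 0 25;0 0 0 -1.3 0 0 25;0 0 0 -1.3 0 0 25;0 0 0 0 0 0 25'
python3 -c "
from h import *;delta(.6021,.2078,.18,-16.6)"
```

```text
t: 13.15
eef_pos: [0.4553, -0.0506, 0.1721]
tool_rot: [0.648, 0.282, 0.649, -0.283]
contact_force: [-0.2, 0.5, -1.5]
gripper_width: 0.414
t: 13.65
eef_pos: [0.4554, -0.0507, 0.1723]
tool_rot: [0.7, 0.1, 0.7, -0.099]
contact_force: [0.9, -0.3, -1.1]
gripper_width: 0.417
t 13.65 pos [ 0.4554 -0.0507  0.1723] psi -16.2 w 35.6 F [ 0.9 -0.3 -1.1] q [-0.91  0.33  1.07  2.16 -0.38  0.86  0.12]
tool shift mm [ -7.5 289.1  68.9]
turn units [ 0.07 -0.01 -0.01]
turn units [-2.993e+01  1.000e-02 -2.000e-02]
```

```bash
python3 -m jog '-2 41 10 0 0 0 25;-2 41 10 0 0 0 25;-2 41 10 0 0 0 25;0 0 0 0 0 0 25'
python3 - <<'E'
from h import *;delta(.6021,.2078,.18,-16.6)
p,d=bot.read_camera('top');cv2.imwrite('pics/t11.png',p[:,:,::-1]); C=cloud('top',d)
for v in range(120,480,40): print(v,[(u,round(float(C[v,u,2]),2)) for u in range(20,400,40)])
p,d=bot.read_camera('scene');cv2.imwrite('pics/s11.png',p[:,:,::-1])
E
```

```text
t: 14.05
eef_pos: [0.5218, 0.0652, 0.1782]
tool_rot: [0.701, 0.098, 0.7, -0.098]
contact_force: [-0.5, -0.7, -0.6]
gripper_width: 0.418
t 14.05 pos [0.5218 0.0652 0.1782] psi -15.9 w 35.7 F [-0.5 -0.7 -0.6] q [-1.01  0.45  1.    2.01 -0.47  0.93 -0.04]
tool shift mm [ -1.7 159.2  38.1]
turn units [ 0.11  0.01 -0.  ]
turn units [-2.989e+01  1.000e-02  1.000e-02]
120 [(20, -0.89), (60, -0.9), (100, -0.0), (140, 0.04), (180, 0.03), (220, 0.0), (260, 0.3), (300, 0.0), (340, 0.01), (380, 0.04)]
160 [(20, -0.9), (60, -0.9), (100, 0.02), (140, 0.04), (180, 0.03), (220, -0.0), (260, 0.03), (300, 0.0), (340, 0.0), (380, -0.0)]
200 [(20, -0.9), (60, -0.89), (100, 0.0), (140, -0.0), (180, 0.56), (220, 0.55), (260, 0.55), (300, 0.0), (340, 0.0), (380, 0.0)]
240 [(20, -0.9), (60, -0.91), (100, 0.02), (140, 0.01), (180, 0.58), (220, 0.58), (260, 0.52), (300, -0.0), (340, 0.0), (380, 0.0)]
280 [(20, -0.89), (60, 0.01), (100, 0.0), (140, 0.0), (180, 0.62), (220, 0.6), (260, 0.0), (300, 0.04), (340, 0.05), (380, 0.0)]
320 [(20, -0.9), (60, 0.11), (100, 0.15), (140, 0.64), (180, 0.64), (220, 0.6), (260, 0.0), (300, 0.0), (340, 0.0), (380, 0.0)]
360 [(20, -0.91), (60, -0.9), (100, -0.0), (140, 0.67), (180, 0.66), (220, 0.0), (260, 0.0), (300, -0.0), (340, -0.0), (380, -0.17)]
400 [(20, -0.9), (60, -0.9), (100, 0.69), (140, 0.69), (180, 0.66), (220, 0.0), (260, 0.0), (300, -0.0), (340, -0.8), (380, -0.9)]
440 [(20, -0.9), (60, -0.9), (100, 0.71), (140, 0.7), (180, 0.66), (220, 0.05), (260, -0.33), (300, -0.33), (340, -0.32), (380, -0.9)]
```

View pics/t11.png

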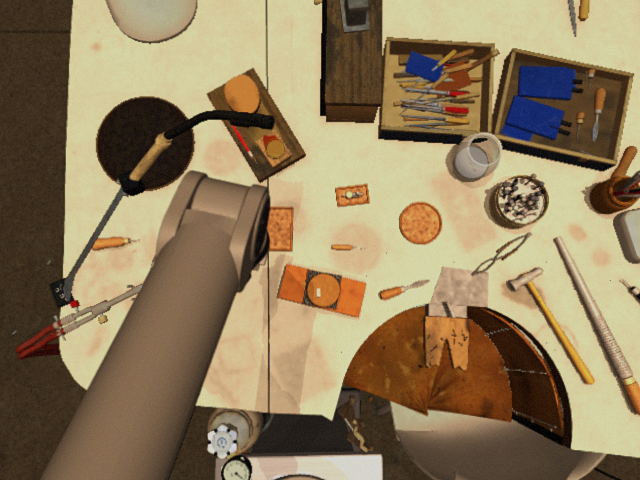

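View pics/s11.png

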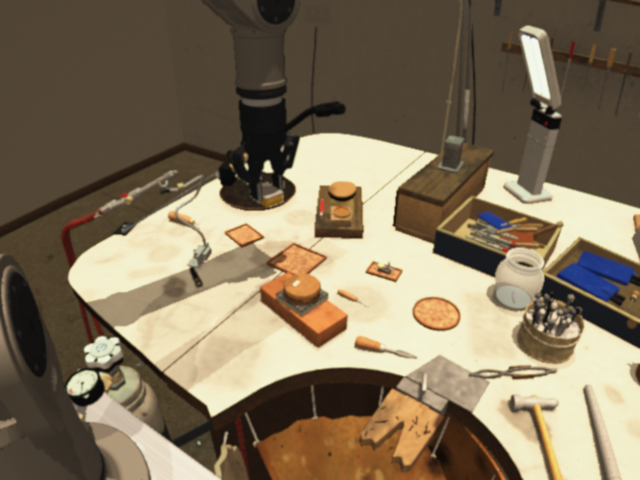

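The top view shows the forearm well above the third-hand tool, and the scene view shows the tin level at (270,198). Continuing.

```bash
python3 -m jog '0 40 9.5 0 0 0 25;0 40 9.5 0 0 0 25;0 40 9.5 0 0 0 25;0 39 9.5 0.1 0 0 25;0 0 0 0 0 0 25'
python3 -m jog '45 0 0 0 0 0 25;45 0 0 0 0 0 25; 30 0 0 0 0 0 25; 0 0 0 0 0 0 25;0 0 0 0 0 0 25'
python3 - <<'E'
from h import *;delta(.6021,.2078,.009,-16.6)
p,d=bot.read_camera('scene');cv2.imwrite('pics/s12.png',cv2.resize(p[150:300,150:350],None,fx=4,fy=4,interpolation=2)[:,:,::-1])
print(project('scene',[[.6021,.2078,.003]]))
C=cloud('scene',d);x,y,z=C[...,0],C[...,1],C[...,2]
s=(abs(x-.602)<.03)&(abs(y-.208)<.035)&(z>.02)&(z<.09)&(d>0);print('lowest',np.percentile(z[s],[0,2,5]).round(4))
E
```

```text
t: 14.65
eef_pos: [0.6014, 0.2059, 0.1777]
tool_rot: [0.7, 0.102, 0.7, -0.102]
contact_force: [-0.9, -0.1, -2.2]
gripper_width: 0.418
t: 15.15
eef_pos: [0.6003, 0.1991, 0.0594]
tool_rot: [0.699, 0.104, 0.699, -0.105]
contact_force: [0.1, -0.1, -0.5]
gripper_width: 0.414
t 15.15 pos [0.6003 0.1991 0.0594] psi -17.0 w 35.4 F [ 0.1 -0.1 -0.5] q [-0.96  0.76  0.79  1.83 -0.7   0.86 -0.12]
tool shift mm [50.4  8.9 -0.9]
turn units [-0.07  0.    0.01]
turn units [ 2.993e+01  2.000e-02 -0.000e+00]
[[244.05471267 235.40651435]]
lowest [0.0552 0.0581 0.06  ]
```

View pics/s12.png

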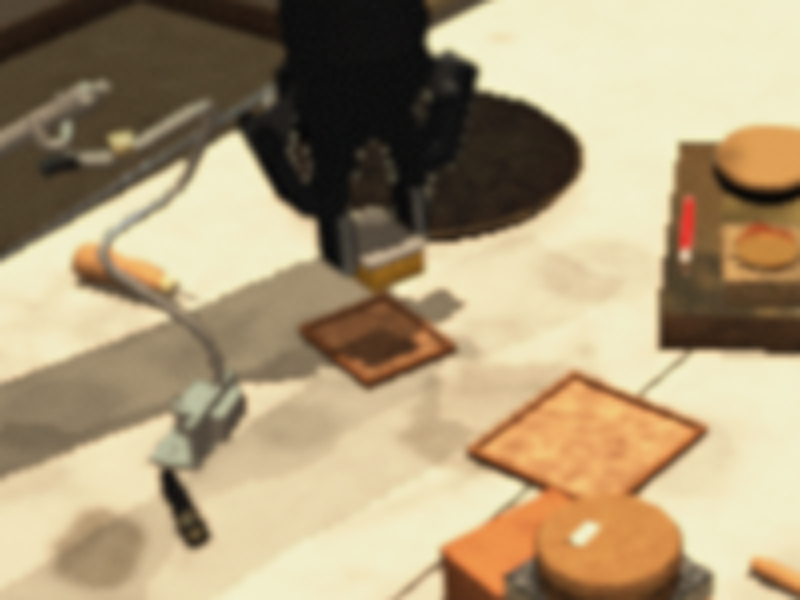

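The tin hangs level over the oblong tray, at crop (385,255), but about 9 mm off in tool y. Correcting and lowering.

```bash
python3 -m jog '10 9 -1 0 0 0 25;18 0 0 0 0 0 25; 10 0 0 0 0 0 25; 0 0 0 0 0 0 25'
python3 - <<'E'
from h import *;delta(.6021,.2078,.009,-16.6)
p,d=bot.read_camera('scene');cv2.imwrite('pics/s13.png',cv2.resize(p[190:270,190:300],None,fx=6,fy=6,interpolation=2)[:,:,::-1])
E
```

```text
t: 15.6
eef_pos: [0.6004, 0.2097, 0.0187]
tool_rot: [0.698, 0.103, 0.701, -0.104]
contact_force: [0.2, -0.8, -1.3]
gripper_width: 0.416
t 15.6 pos [0.6004 0.2097 0.0187] psi -16.8 w 35.6 F [ 0.2 -0.8 -1.3] q [-0.94  0.82  0.74  1.83 -0.75  0.81 -0.1 ]
tool shift mm [ 9.7 -1.3  2.2]
turn units [-0.04 -0.03  0.02]
turn units [29.96  0.03  0.04]
```

View pics/s13.png

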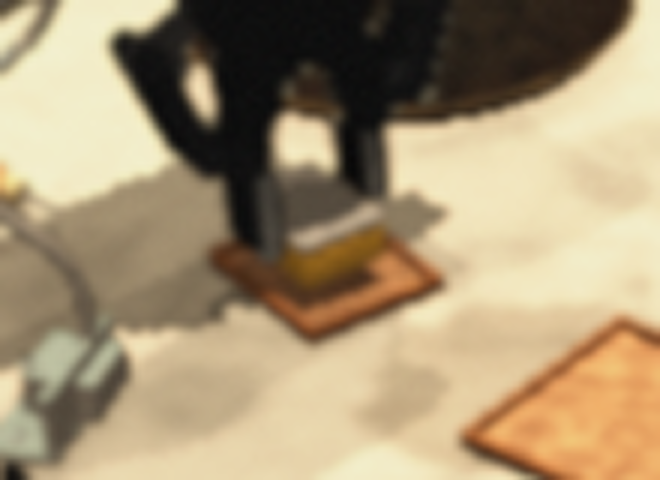

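```bash
python3 -m jog '6 -1 2 0 0 0 25;0 0 0 0 0 0 25; 2 0 0 0 0 0 25; 0 0 0 0 0 0 25'
python3 -m jog '1 0 0 0 0 0 25;1 0 0 0 0 0 25; 0 0 0 0 0 0 25'
python3 - <<'E'
from h import *;delta(.6021,.2078,.009,-16.6)
E
```

```text
t: 16.05
eef_pos: [0.6036, 0.2082, 0.0128]
tool_rot: [0.699, 0.104, 0.7, -0.104]
contact_force: [0.5, -0.2, -0.9]
gripper_width: 0.417
t: 16.35
eef_pos: [0.6035, 0.2083, 0.0107]
tool_rot: [0.699, 0.104, 0.7, -0.104]
contact_force: [-0.8, -0.1, -0.9]
gripper_width: 0.417
t 16.35 pos [0.6035 0.2083 0.0107] psi -16.8 w 35.6 F [-0.8 -0.1 -0.9] q [-0.93  0.83  0.73  1.82 -0.76  0.79 -0.09]
tool shift mm [ 1.7 -0.9 -1.2]
turn units [-0.04 -0.    0.  ]
turn units [29.96  0.    0.  ]
```

```bash
python3 -m jog '1 0 0 0 0 0 25;1 0 0 0 0 0 25; 1 0 0 0 0 0 25;0 0 0 0 0 0 25'
python3 -m jog '0 0 0 0 0 0 40; 0 0 0 0 0 0 50; 0 0 0 0 0 0 56;0 0 0 0 0 0 56'
python3 -m jog '-10 0 0 0 0 0 56;-45 0 0 0 0 0 56;-45 0 0 0 0 0 56;-45 0 0 0 0 0 56;-25 0 0 0 0 0 56'
python3 - <<'E'
from h import *
p,d=bot.read_camera('scene');cv2.imwrite('pics/s14.png',cv2.resize(p[190:330,190:380],None,fx=4,fy=4,interpolation=2)[:,:,::-1])
C=cloud('scene',d);x,y,z=C[...,0],C[...,1],C[...,2]
s=(abs(x-.602)<.04)&(abs(y-.208)<.045)&(z>.019)&(z<.035)&(d>0);q=C[s]
r=cv2.minAreaRect((q[:,:2]*1000).astype(np.float32));print('tin top',len(q),r,np.median(q[:,2]), np.linalg.lstsq(np.c_[q[:,:2],np.ones(len(q))],q[:,2],rcond=None)[0])
delta(.4597,-.0518,.18,-70)
E
```

```text
t: 16.75
eef_pos: [0.6037, 0.2084, 0.0085]
tool_rot: [0.699, 0.104, 0.7, -0.103]
contact_force: [-2.8, -0.0, 5.6]
gripper_width: 0.412
t: 17.15
eef_pos: [0.6035, 0.2083, 0.0077]
tool_rot: [0.699, 0.103, 0.7, -0.104]
contact_force: [1.0, 0.2, 0.2]
gripper_width: 0.654
t: 17.65
eef_pos: [0.6051, 0.2079, 0.1823]
tool_rot: [0.701, 0.105, 0.698, -0.103]
contact_force: [1.4, -0.2, 0.0]
gripper_width: 0.658
tin top 216 ((602.5686645507812, 209.73585510253906), (51.09180450439453, 36.51761245727539), 70.78280639648438) 0.02475969276982387 [0.03318644 0.01516208 0.00133464]
t 17.7 pos [0.6068 0.2081 0.1853] psi -16.9 w 55.7 F [ 1.7 -0.8  2.1] q [-1.05  0.63  0.93  1.74 -0.57  1.06 -0.23]
tool shift mm [   3.2 -291.5  -65.2]
turn units [ 8.85  0.04 -0.08]
turn units [-21.15   0.1    0.04]
```

View pics/s14.png

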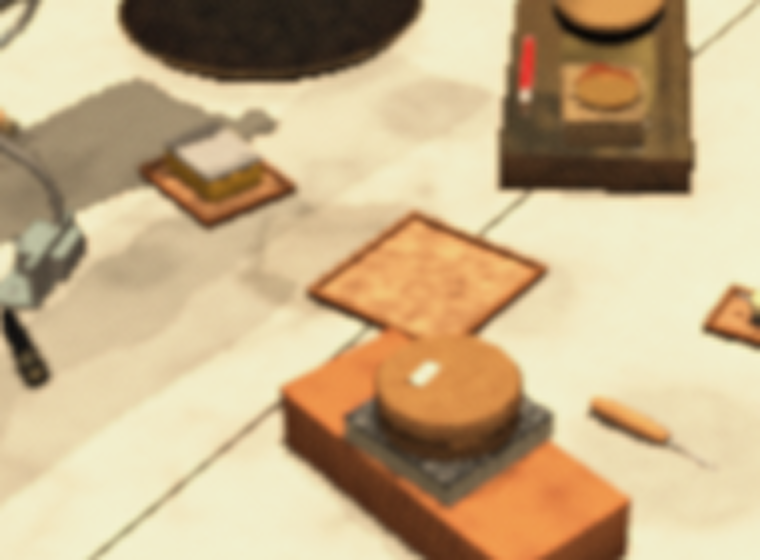

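The tin lies flat in the oblong tray: crop (215,160), measured (0.6026,0.2097) against tray centre (0.602,0.208), with its top at 24.8 mm including bias. Going to the round box.

```bash
python3 -m jog '0 -41 -9 0 0 0 56;0 -42 -9 0 0 0 56;0 -42 -9 0 0 0 85;0 -42 -9 0 0 0 85;0 -42 -9 0 0 0 85'
python3 -m jog '0 -42 -9 0 0 0 85;0 -40 -9 0 0 0 85;0 0 0 -1.2 0 0 85;0 0 0 -1.2 0 0 85;0 0 0 -1.2 0 0 85'
python3 -m jog '0 0 0 -1.2 0 0 85;0 0 0 -1.2 0 0 85;0 0 0 0 0 0 85'
python3 - <<'E'
from h import *
delta(.4597,-.052,.051,20)
p,d=bot.read_camera('scene');C=cloud('scene',d);x,y,z=C[...,0],C[...,1],C[...,2]
s=(abs(x-.46)<.05)&(abs(y+.05)<.05)&(z>.068)&(z<.08)&(d>0);q=C[s]
r=cv2.minEnclosingCircle((q[:,:2]*1000).astype(np.float32));print('round',len(q),r,np.median(q,axis=0))
E
```

```text
t: 18.2
eef_pos: [0.4988, 0.0198, 0.178]
tool_rot: [0.7, 0.104, 0.699, -0.103]
contact_force: [0.3, -1.0, 0.4]
gripper_width: 0.992
t: 18.7
eef_pos: [0.4587, -0.0525, 0.1782]
tool_rot: [0.707, -0.03, 0.706, 0.031]
contact_force: [-0.6, 0.0, -0.3]
gripper_width: 0.996
t: 19.0
eef_pos: [0.4589, -0.0523, 0.1782]
tool_rot: [0.697, -0.118, 0.697, 0.118]
contact_force: [-0.7, 0.1, -0.3]
gripper_width: 0.991
t 19.0 pos [ 0.4589 -0.0523  0.1782] psi 19.2 w 84.6 F [-0.7  0.1 -0.3] q [-0.79  0.26  0.91  2.15 -0.28  0.85  0.62]
tool shift mm [ 1.272e+02 -1.000e-01  8.000e-01]
turn units [-0.14  0.01 -0.01]
turn units [ 2.986e+01 -1.000e-02 -1.000e-02]
round 757 ((460.9472351074219, -51.507625579833984), 32.78885269165039) [ 0.45641906 -0.0532428   0.07356359]
```

```bash
python3 -m jog '45 0 0 0 0 0 85;35 0 0 0 0 0 85;0 0 0 0 0 0 85;0 0 0 0 0 0 85'
python3 -c "
from h import *
delta(.4602,-.0518,.0505,20)"
```

```text
t: 19.45
eef_pos: [0.4588, -0.0527, 0.0982]
tool_rot: [0.697, -0.117, 0.698, 0.116]
contact_force: [-0.3, 0.7, 1.0]
gripper_width: 0.996
t 19.45 pos [ 0.4588 -0.0527  0.0982] psi 19.0 w 85.1 F [-0.3  0.7  1. ] q [-0.65  0.42  0.78  2.21 -0.47  0.69  0.79]
tool shift mm [47.7  0.4  1.6]
turn units [-0.17 -0.01  0.01]
turn units [2.983e+01 1.000e-02 2.000e-02]
```

```bash
python3 -m jog '20 0.4 1.6 0 0 0 85;18 0 0 0 0 0 85;9 0 0 0 0 0 85;0 0 0 0 0 0 85'
python3 - <<'E'
from h import *
delta(.4602,-.0518,.0505,20)
p,d=bot.read_camera('scene');cv2.imwrite('pics/s15.png',cv2.resize(p[180:360,220:420],None,fx=3,fy=3,interpolation=2)[:,:,::-1])
E
```

```text
t: 19.85
eef_pos: [0.4608, -0.0511, 0.0514]
tool_rot: [0.697, -0.117, 0.697, 0.118]
contact_force: [0.2, -0.9, -0.0]
gripper_width: 0.996
t 19.85 pos [ 0.4608 -0.0511  0.0514] psi 19.1 w 85.1 F [ 0.2 -0.9 -0. ] q [-0.57  0.5   0.68  2.22 -0.57  0.59  0.88]
tool shift mm [ 0.9 -0.5 -0.8]
turn units [-0.15  0.01  0.  ]
turn units [ 2.985e+01  0.000e+00 -1.000e-02]
```

View pics/s15.png

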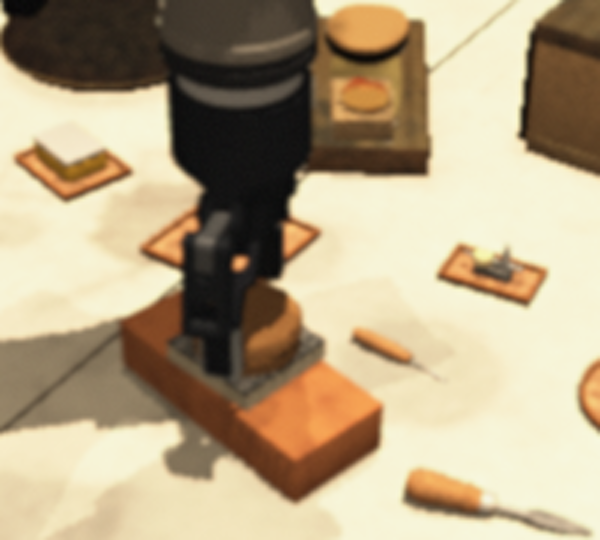

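The fingers straddle the round box at crop (265,325), clear of the block top. Closing and lifting.

```bash
python3 -m jog '1 0 -0.5 0 0 0 70; 0 0 0 0 0 0 52; 0 0 0 0 0 0 52; 0 0 0 0 0 0 52; 0 0 0 0 0 0 52' 40
python3 -c "
from h import *
delta(.4602,-.0518,.0505,20)"
python3 -m jog '0 0 0 0 0 0 52; -10 0 0 0 0 0 52; -40 0 0 0 0 0 52; -45 0 0 0 0 0 52; 0 0 0 0 0 0 52' 40
python3 - <<'E'
from h import *
delta(.5961,-.2502,.16,20)
p,d=bot.read_camera('scene');cv2.imwrite('pics/s16.png',cv2.resize(p[150:330,220:420],None,fx=3,fy=3,interpolation=2)[:,:,::-1])
E
```

```text
t: 20.4
eef_pos: [0.4607, -0.0512, 0.0511]
tool_rot: [0.698, -0.117, 0.697, 0.118]
contact_force: [-3.0, 1.0, 14.7]
gripper_width: 0.702
t 20.4 pos [ 0.4607 -0.0512  0.0511] psi 19.2 w 60.0 F [-3.   1.  14.7] q [-0.56  0.5   0.68  2.23 -0.58  0.59  0.88]
tool shift mm [ 0.6 -0.4 -0.6]
turn units [-0.14  0.02 -0.01]
turn units [ 2.986e+01 -1.000e-02 -3.000e-02]
t: 20.9
eef_pos: [0.4631, -0.0518, 0.1495]
tool_rot: [0.7, -0.117, 0.694, 0.118]
contact_force: [0.7, -0.1, 0.4]
gripper_width: 0.7
t 20.9 pos [ 0.4631 -0.0518  0.1495] psi 19.1 w 59.7 F [ 0.7 -0.1  0.4] q [-0.75  0.33  0.89  2.17 -0.36  0.79  0.7 ]
tool shift mm [  -9.7 -231.1   60.7]
turn units [-0.15  0.08  0.01]
turn units [ 2.985e+01  2.000e-02 -1.200e-01]
```

View pics/s16.png

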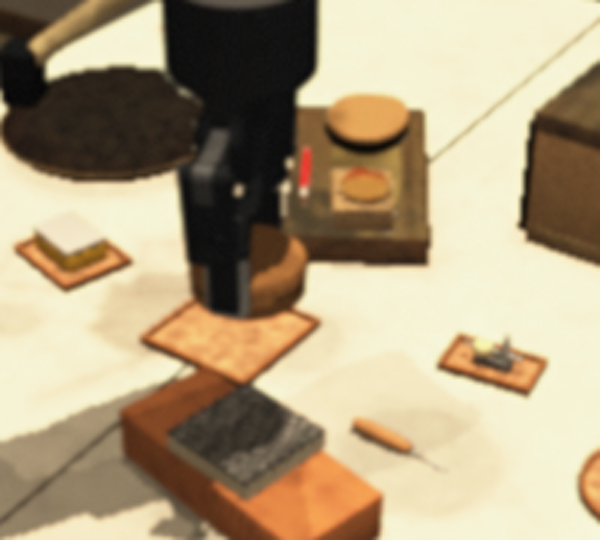

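The round box is held and the block stayed on the brick. Moving to the round tray.

```bash
python3 -m jog '-2 -46 12 0 0 0 52;-2 -46 12 0 0 0 52;-2 -46 12 0 0 0 52;-2 -46 12 0 0 0 52;-2 -46 12 0 0 0 52'
python3 -m jog '0 0 0 0 0 0 52;30 0 0 0 0 0 52;40 0 0 0 0 0 52;20 0 0 0 0 0 52;0 0 0 0 0 0 52'
python3 - <<'E'
from h import *
delta(.5961,-.2502,.008,20)
p,d=bot.read_camera('scene');cv2.imwrite('pics/s17.png',cv2.resize(p[200:360,340:540],None,fx=4,fy=4,interpolation=2)[:,:,::-1])
C=cloud('scene',d);x,y,z=C[...,0],C[...,1],C[...,2]
s=(abs(x-.596)<.04)&(abs(y+.25)<.04)&(z>.02)&(z<.1)&(d>0);print('lowest',np.percentile(z[s],[0,2,5]).round(4))
E
```

```text
t: 21.45
eef_pos: [0.5921, -0.2499, 0.1534]
tool_rot: [0.697, -0.117, 0.698, 0.118]
contact_force: [0.6, 0.2, -0.6]
gripper_width: 0.697
t: 21.95
eef_pos: [0.589, -0.247, 0.0606]
tool_rot: [0.695, -0.116, 0.7, 0.119]
contact_force: [0.2, 0.0, -0.1]
gripper_width: 0.705
t 21.95 pos [ 0.589  -0.247   0.0606] psi 19.2 w 60.2 F [ 0.2  0.  -0.1] q [-0.17  0.73  0.68  1.8  -0.59  0.84  1.14]
tool shift mm [52.6 -5.6  6. ]
turn units [-0.14 -0.06 -0.05]
turn units [29.86 -0.08  0.09]
lowest [0.0619 0.0634 0.0649]
```

View pics/s17.png

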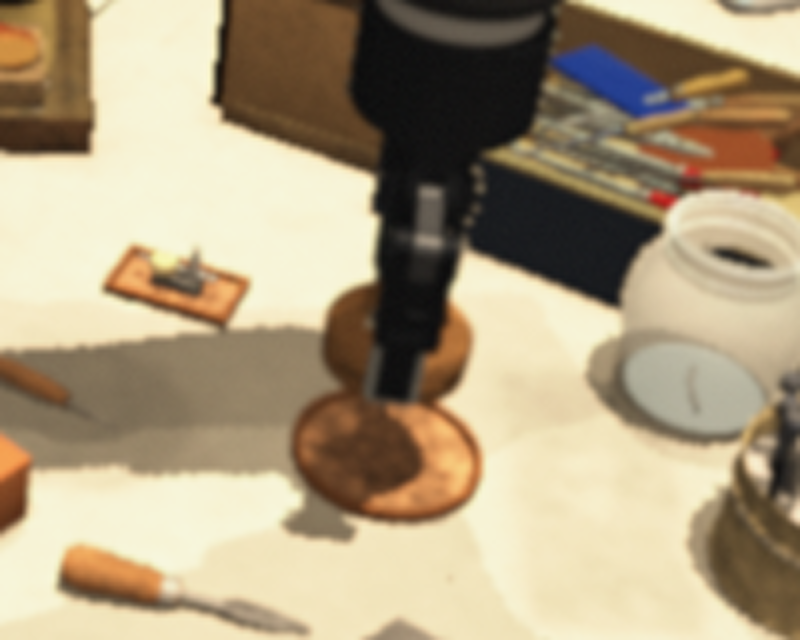

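The box hangs level over the round tray at crop (395,345), with its underside about at TCP height. Correcting the offset and lowering.

```bash
python3 -m jog '20 -5 5 0 0 0 52;20 0 0 0 0 0 52;5 0 0 0 0 0 52;0 0 0 0 0 0 52'
python3 - <<'E'
from h import *
delta(.5961,-.2502,.004,20)
p,d=bot.read_camera('scene');cv2.imwrite('pics/s18.png',cv2.resize(p[200:360,340:540],None,fx=4,fy=4,interpolation=2)[:,:,::-1])
E
```

```text
t: 22.4
eef_pos: [0.5983, -0.2519, 0.0202]
tool_rot: [0.697, -0.118, 0.697, 0.118]
contact_force: [-0.1, -0.3, 0.3]
gripper_width: 0.699
t 22.4 pos [ 0.5983 -0.2519  0.0202] psi 19.2 w 59.7 F [-0.1 -0.3  0.3] q [-0.13  0.79  0.64  1.79 -0.64  0.78  1.17]
tool shift mm [16.2  2.3 -1.6]
turn units [-0.14 -0.   -0.  ]
turn units [29.86 -0.    0.  ]
```

View pics/s18.png

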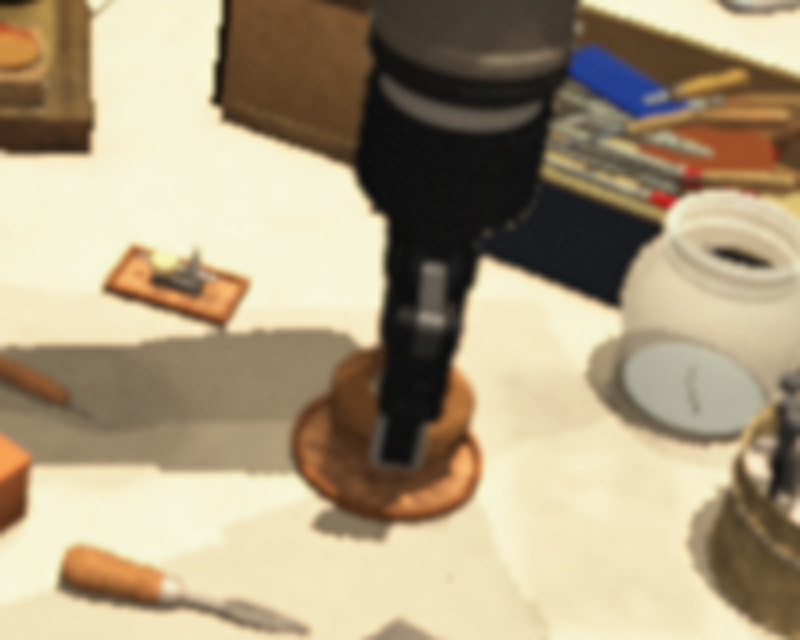

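```bash
python3 -m jog '8 2 -1.5 0 0 0 52;4 0 0 0 0 0 52;1 0 0 0 0 0 52;0 0 0 0 0 0 52'
python3 -m jog '1 0 0 0 0 0 52;1 0 0 0 0 0 52;0 0 0 0 0 0 52'
python3 - <<'E'
from h import *
delta(.5961,-.2502,.004,20)
E
```

```text
t: 22.85
eef_pos: [0.5963, -0.2504, 0.0068]
tool_rot: [0.697, -0.118, 0.697, 0.118]
contact_force: [0.5, -1.1, -1.8]
gripper_width: 0.704
t: 23.15
eef_pos: [0.5963, -0.2505, 0.0047]
tool_rot: [0.697, -0.118, 0.697, 0.118]
contact_force: [0.1, -1.3, -0.8]
gripper_width: 0.702
t 23.15 pos [ 0.5963 -0.2505  0.0047] psi 19.2 w 59.9 F [ 0.1 -1.3 -0.8] q [-0.13  0.8   0.62  1.8  -0.66  0.75  1.18]
tool shift mm [ 0.7  0.4 -0.1]
turn units [-0.14 -0.   -0.  ]
turn units [29.86 -0.    0.  ]
```

```bash
python3 -m jog '0.7 0 0 0 0 0 52;0.7 0 0 0 0 0 52;0 0 0 0 0 0 52'
```

```text
t: 23.45
eef_pos: [0.5965, -0.2506, 0.0043]
tool_rot: [0.697, -0.117, 0.697, 0.118]
contact_force: [-2.3, 1.7, 6.3]
gripper_width: 0.702
```

```bash
python3 -m jog '0 0 0 0 0 0 68;0 0 0 0 0 0 78;0 0 0 0 0 0 85;0 0 0 0 0 0 85'
python3 -m jog '-10 0 0 0 0 0 85;-45 0 0 0 0 0 85;-45 0 0 0 0 0 85;-45 0 0 0 0 0 85;-10 0 0 0 0 0 85'
python3 - <<'E'
from h import *
p,d=bot.read_camera('scene');cv2.imwrite('pics/s19.png',cv2.resize(p[200:360,260:500],None,fx=3,fy=3,interpolation=2)[:,:,::-1])
C=cloud('scene',d);x,y,z=C[...,0],C[...,1],C[...,2]
s=(abs(x-.596)<.04)&(abs(y+.25)<.04)&(z>.021)&(z<.04)&(d>0);q=C[s];print('round',cv2.minEnclosingCircle((q[:,:2]*1000).astype(np.float32)),np.median(q[:,2]))
p,d=bot.read_camera('top');C=cloud('top',d);S=C[255:330,268:376].reshape(-1,3);cv2.imwrite('pics/t19.png',p[:,:,::-1])
q=S[(S[:,2]>.044)&(S[:,2]<.07)];r=cv2.minAreaRect((q[:,:2]*1000).astype(np.float32));print('block',len(q),r,np.median(q[:,2]))
q=S[(S[:,2]>.03)&(S[:,2]<.044)];r=cv2.minAreaRect((q[:,:2]*1000).astype(np.float32));print('brick',len(q),r,np.median(q[:,2]))
delta(.462,-.0497,.15,-10)
E
```

```text
t: 23.85
eef_pos: [0.5964, -0.2505, 0.0033]
tool_rot: [0.697, -0.118, 0.697, 0.118]
contact_force: [0.1, -0.2, -0.3]
gripper_width: 0.994
t: 24.35
eef_pos: [0.5987, -0.2527, 0.1646]
tool_rot: [0.7, -0.119, 0.695, 0.116]
contact_force: [0.7, -0.9, 0.3]
gripper_width: 0.994
round ((596.240478515625, -250.37916564941406), 33.0658073425293) 0.02693313347963755
block 515 ((468.925048828125, -47.818511962890625), (58.81800842285156, 52.04482650756836), 80.09089660644531) 0.051089773275891925
brick 834 ((473.5159912109375, -1.6058998107910156), (59.66063690185547, 67.94383239746094), 75.60002899169922) 0.03702351797080661
t 24.45 pos [ 0.5975 -0.2512  0.161 ] psi 19.2 w 84.8 F [ 0.1  0.1 -0.7] q [-0.23  0.62  0.78  1.73 -0.5   1.    1.07]
tool shift mm [ 10.2 234.8 -62. ]
turn units [4.86 0.04 0.01]
turn units [-2.514e+01 -2.000e-02  6.000e-02]
```

View pics/s19.png

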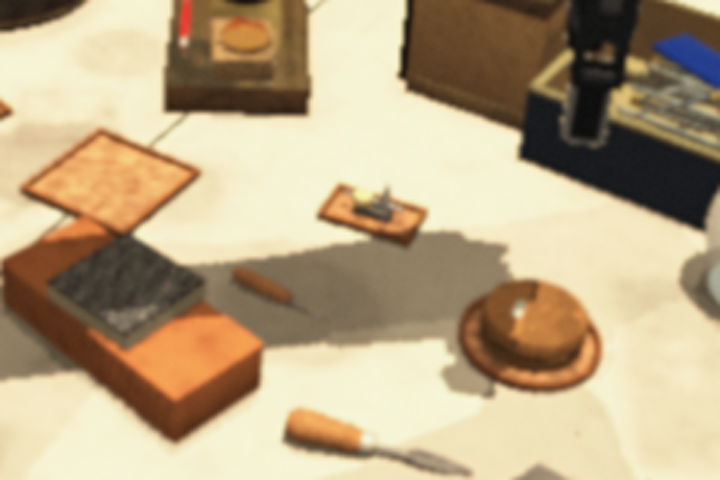

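View pics/t19.png

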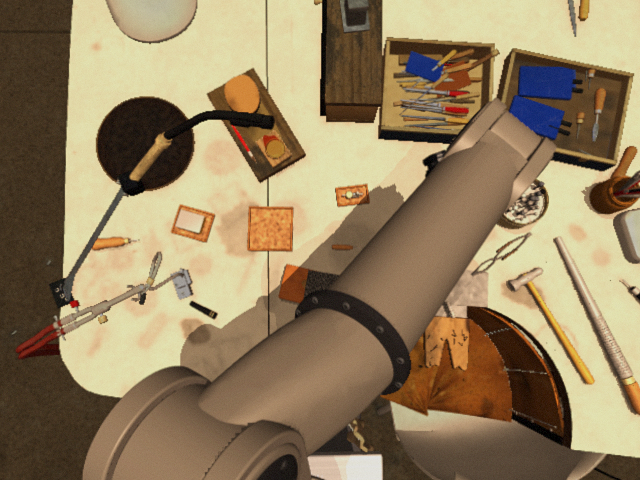

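The round box sits flat in the round tray at (0.596,-0.250). The block is alone on the brick, square at -10°. Going there.

```bash
python3 -m jog '0 47 -12.4 0 0 0 85;0 47 -12.4 0 0 0 85;0 47 -12.4 0 0 0 85;0 47 -12.4 0 0 0 85;0 47 -12.4 0 0 0 85'
python3 -m jog '0 0 0 1.2 0 0 85;0 0 0 1.2 0 0 85;0 0 0 1.2 0 0 85;0 0 0 1.2 0 0 85;0 0 0 0 0 0 85'
python3 - <<'E'
from h import *
delta(.462,-.0497,.08,-10)
p,d=bot.read_camera('scene');C=cloud('scene',d);S=C.reshape(-1,3)
q=S[(abs(S[:,0]-.46)<.05)&(abs(S[:,1]+.05)<.05)&(S[:,2]>.046)&(S[:,2]<.058)];print('block',len(q),cv2.minAreaRect((q[:,:2]*1000).astype(np.float32)),np.median(q[:,2]))
E
```

```text
t: 24.95
eef_pos: [0.4581, -0.0472, 0.1568]
tool_rot: [0.696, -0.118, 0.698, 0.118]
contact_force: [0.5, 1.0, 0.8]
gripper_width: 0.994
t: 25.45
eef_pos: [0.4595, -0.0486, 0.1572]
tool_rot: [0.704, 0.059, 0.706, -0.06]
contact_force: [0.4, -0.3, -0.2]
gripper_width: 0.99
t 25.45 pos [ 0.4595 -0.0486  0.1572] psi -9.7 w 84.6 F [ 0.4 -0.3 -0.2] q [-0.88  0.37  1.05  2.17 -0.44  0.84  0.27]
tool shift mm [77.2 -0.5  2.9]
turn units [ 0.05 -0.02  0.02]
turn units [-29.95  -0.03  -0.04]
block 1031 ((462.94622802734375, -48.20463943481445), (68.31359100341797, 68.34968566894531), 79.34941864013672) 0.05101966087706755
```

```bash
python3 -m jog '40 0 3 0 0 0 85;37 0 0 0 0 0 85;0 0 0 0 0 0 85;0 0 0 0 0 0 85'
python3 -c "
from h import *
delta(.4624,-.049,.036,-10.3)"
```

```text
t: 25.9
eef_pos: [0.4629, -0.0501, 0.0815]
tool_rot: [0.704, 0.059, 0.705, -0.059]
contact_force: [0.3, -0.1, 0.8]
gripper_width: 0.995
t 25.9 pos [ 0.4629 -0.0501  0.0815] psi -9.6 w 85.0 F [ 0.3 -0.1  0.8] q [-0.71  0.5   0.87  2.21 -0.61  0.69  0.42]
tool shift mm [45.5  1.  -0.6]
turn units [ 0.12 -0.02  0.01]
turn units [-2.988e+01 -1.000e-02 -3.000e-02]
```

```bash
python3 -m jog '20 1 -0.6 0.12 0 0 85;18 0 0 0 0 0 85;7 0 0 0 0 0 85;0 0 0 0 0 0 85'
python3 - <<'E'
from h import *
delta(.4624,-.049,.036,-10.3)
p,d=bot.read_camera('scene');cv2.imwrite('pics/s20.png',cv2.resize(p[180:360,220:420],None,fx=3,fy=3,interpolation=2)[:,:,::-1])
E
```

```text
t: 26.3
eef_pos: [0.4636, -0.0484, 0.0371]
tool_rot: [0.704, 0.064, 0.704, -0.064]
contact_force: [-0.8, -0.3, -0.4]
gripper_width: 0.994
t 26.3 pos [ 0.4636 -0.0484  0.0371] psi -10.3 w 84.9 F [-0.8 -0.3 -0.4] q [-0.63  0.57  0.76  2.23 -0.72  0.6   0.49]
tool shift mm [ 1.1 -0.8 -1.1]
turn units [-0.    0.01 -0.  ]
turn units [ 3.e+01 -0.e+00 -1.e-02]
```

View pics/s20.png

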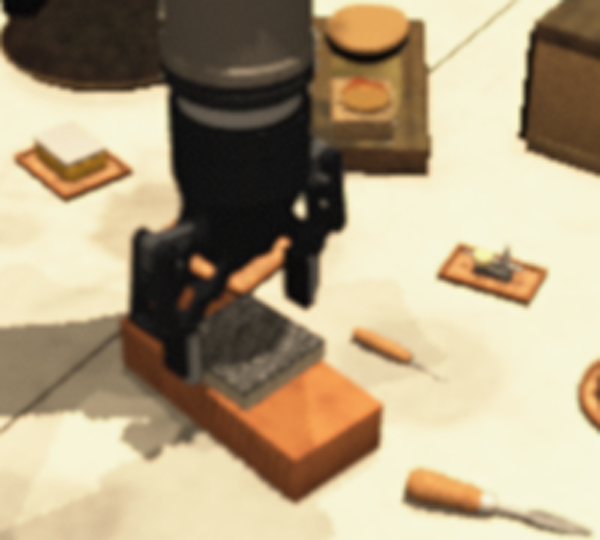

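The fingers straddle the block on both sides of the brick, at crop (183,350) and (302,290). Closing.

```bash
python3 -m jog '1.3 -0.5 -1 0 0 0 75; 0 0 0 0 0 0 55; 0 0 0 0 0 0 55; 0 0 0 0 0 0 55; 0 0 0 0 0 0 55' 70
python3 -c "
from h import *
delta(.4624,-.049,.036,-10.3)"
python3 -m jog '0 0 0 0 0 0 55; -5 0 0 0 0 0 55; -15 0 0 0 0 0 55; -40 0 0 0 0 0 55; 0 0 0 0 0 0 55' 70
python3 - <<'E'
from h import *
delta(.5895,.0533,.11,-1.2)
p,d=bot.read_camera('scene');cv2.imwrite('pics/s21.png',cv2.resize(p[150:330,220:420],None,fx=3,fy=3,interpolation=2)[:,:,::-1])
E
```

```text
t: 26.85
eef_pos: [0.4628, -0.0487, 0.0365]
tool_rot: [0.705, 0.064, 0.704, -0.063]
contact_force: [-3.9, 0.7, 16.8]
gripper_width: 0.747
t 26.85 pos [ 0.4628 -0.0487  0.0365] psi -10.4 w 63.8 F [-3.9  0.7 16.8] q [-0.62  0.57  0.76  2.23 -0.73  0.6   0.5 ]
tool shift mm [ 0.5 -0.4 -0.3]
turn units [-0.01  0.01 -0.01]
turn units [ 2.999e+01 -2.000e-02 -2.000e-02]
t: 27.35
eef_pos: [0.4642, -0.049, 0.0981]
tool_rot: [0.706, 0.064, 0.702, -0.064]
contact_force: [1.7, 0.3, -2.5]
gripper_width: 0.746
t 27.35 pos [ 0.4642 -0.049   0.0981] psi -10.4 w 63.7 F [ 1.7  0.3 -2.5] q [-0.75  0.47  0.91  2.2  -0.59  0.72  0.39]
tool shift mm [-11.2 123.2 104.9]
turn units [-1.53  0.05 -0.01]
turn units [ 2.847e+01 -1.000e-02 -7.000e-02]
```

View pics/s21.png

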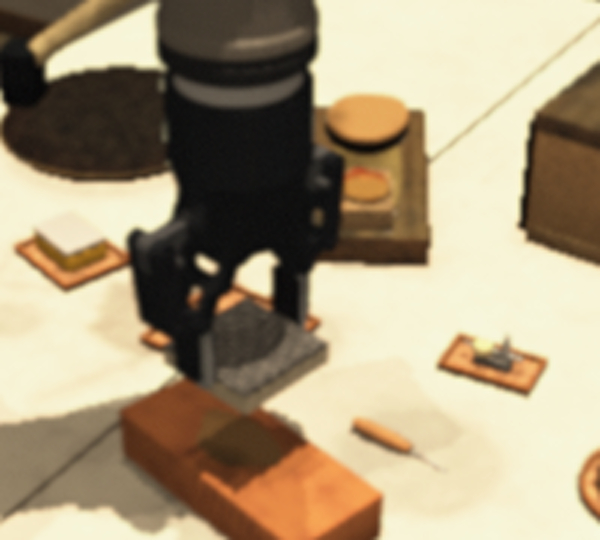

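Run:
```python
from h import *
print(onplane('top',[(220,175)],.5),onplane('top',[(220,175)],.56), 'TCP then .5218 .0652')
```

```text
[[0.57253569 0.0691699  0.5       ]] [[0.5570539  0.05892922 0.56      ]] TCP then .5218 .0652
```

The block is held level. The wrist reaches only about 50 mm ahead of the TCP axis, so it clears the torch at x ≥ 0.68. Moving to the square tray.

```bash
python3 -m jog '-3 31 26 0 0 0 55;-3 31 26 0 0 0 55;-3 31 26 0 0 0 55;-2 30 26 0 0 0 55;0 0 0 -1 0 0 55'
python3 -m jog '0 0 0 -0.53 0 0 55;25 0 0 0 0 0 55;30 0 0 0 0 0 55;0 0 0 0 0 0 55;0 0 0 0 0 0 55'
python3 - <<'E'
from h import *
delta(.5895,.0533,.0035,-1.2)
p,d=bot.read_camera('scene');cv2.imwrite('pics/s22.png',cv2.resize(p[160:320,200:400],None,fx=4,fy=4,interpolation=2)[:,:,::-1])
p,d=bot.read_camera('top');cv2.imwrite('pics/t22.png',p[:,:,::-1])
E
```

```text
t: 27.9
eef_pos: [0.59, 0.0596, 0.1044]
tool_rot: [0.707, 0.024, 0.706, -0.023]
contact_force: [0.2, -0.8, -4.3]
gripper_width: 0.743
t: 28.4
eef_pos: [0.5855, 0.0534, 0.0502]
tool_rot: [0.706, 0.007, 0.708, -0.008]
contact_force: [0.6, 0.1, -4.0]
gripper_width: 0.742
t 28.4 pos [0.5855 0.0534 0.0502] psi -1.2 w 63.4 F [ 0.6  0.1 -4. ] q [-0.73  0.7   0.75  1.94 -0.67  0.78  0.38]
tool shift mm [46.7  0.   4.1]
turn units [-0.   -0.03  0.01]
turn units [3.e+01 1.e-02 4.e-02]
```

View pics/s22.png

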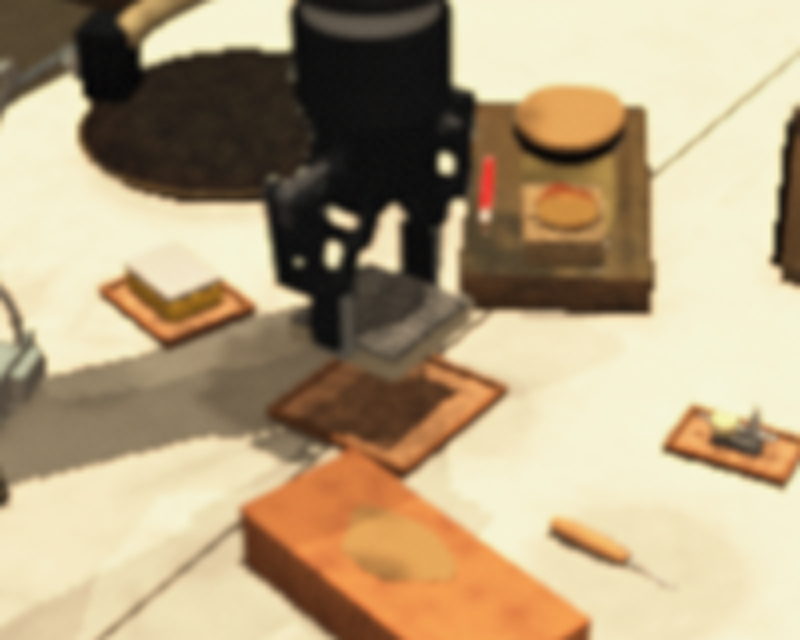

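View pics/t22.png

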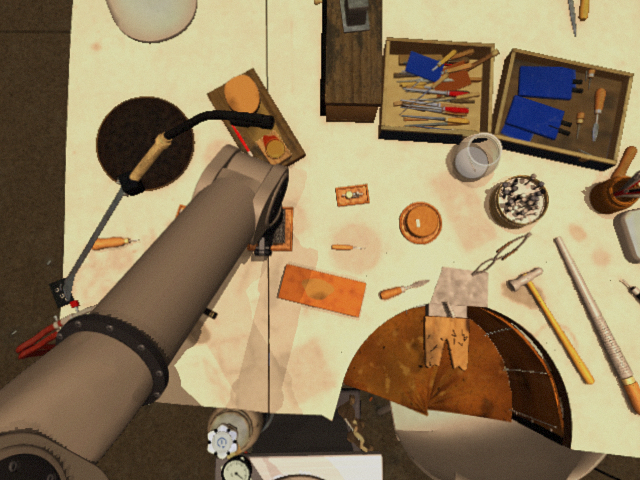

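The block hangs level over the square tray, at crop (410,315) in the scene view. All the other trays are still filled properly. Lowering.

```bash
python3 -m jog '18 0 4 0 0 0 55;14 0 0 0 0 0 55;4 0 0 0 0 0 55;0 0 0 0 0 0 55'
python3 - <<'E'
from h import *
delta(.5895,.0533,.0035,-1.2)
p,d=bot.read_camera('scene');cv2.imwrite('pics/s23.png',cv2.resize(p[200:290,250:350],None,fx=6,fy=6,interpolation=2)[:,:,::-1])
E
```

```text
t: 28.9
eef_pos: [0.5896, 0.0535, 0.0139]
tool_rot: [0.706, 0.007, 0.708, -0.007]
contact_force: [-0.2, 0.9, -3.4]
gripper_width: 0.749
t 28.9 pos [0.5896 0.0535 0.0139] psi -1.2 w 63.9 F [-0.2  0.9 -3.4] q [-0.69  0.75  0.69  1.94 -0.72  0.72  0.41]
tool shift mm [10.4 -0.2 -0.1]
turn units [ 0.   -0.02  0.  ]
turn units [-3.e+01 -1.e-02 -3.e-02]
```

View pics/s23.png

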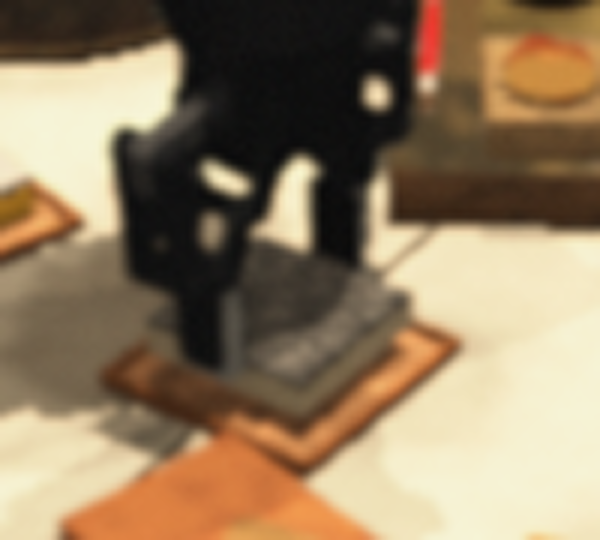

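```bash
python3 -m jog '6 0 0 0 0 0 55;2 0 0 0 0 0 55;1 0 0 0 0 0 55;0 0 0 0 0 0 55'
python3 -m jog '1 0 0 0 0 0 55;0.5 0 0 0 0 0 55;0 0 0 0 0 0 55'
```

```text
t: 29.35
eef_pos: [0.5905, 0.0536, 0.0061]
tool_rot: [0.707, 0.007, 0.707, -0.007]
contact_force: [-0.1, -1.1, -3.5]
gripper_width: 0.74
t: 29.65
eef_pos: [0.5906, 0.0536, 0.0046]
tool_rot: [0.707, 0.007, 0.707, -0.007]
contact_force: [-0.1, 0.0, -3.0]
gripper_width: 0.748
```

```bash
python3 -m jog '0.6 0 0 0 0 0 55;0.6 0 0 0 0 0 55;0 0 0 0 0 0 55'
python3 -m jog '0.5 0 0 0 0 0 55;0 0 0 0 0 0 55'
```

```text
t: 29.95
eef_pos: [0.5906, 0.0536, 0.0038]
tool_rot: [0.707, 0.007, 0.707, -0.007]
contact_force: [-2.7, 0.1, 2.9]
gripper_width: 0.744
t: 30.15
eef_pos: [0.5906, 0.0536, 0.0037]
tool_rot: [0.707, 0.008, 0.707, -0.007]
contact_force: [-4.3, 1.0, 8.1]
gripper_width: 0.748
```

In firm contact with the floor. Releasing and lifting.

```bash
python3 -m jog '0 0 0 0 0 0 70;0 0 0 0 0 0 78;0 0 0 0 0 0 85;0 0 0 0 0 0 85'
python3 -m jog '-10 0 0 0 0 0 85;-40 0 0 0 0 0 85;-45 0 0 0 0 0 85;-45 0 0 0 0 0 85;-20 0 0 0 0 0 85'
python3 -m jog '0 0 0 0 0 0 85;0 0 -40 0 0 0 85;0 0 -40 0 0 0 85;0 -30 0 0 0 0 85;0 0 0 0 0 0 85'
python3 - <<'E'
from h import *
p,d=bot.read_camera('scene');cv2.imwrite('pics/s24.png',cv2.resize(p[190:350,200:480],None,fx=2.8,fy=2.8,interpolation=2)[:,:,::-1])
C=cloud('scene',d);S=C.reshape(-1,3)
for nm,c,t in (('tin',(.602,.208),.023),('round',(.596,-.25),.026),('block',(.5895,.0533),.017)):
    q=S[(abs(S[:,0]-c[0])<.042)&(abs(S[:,1]-c[1])<.042)&(abs(S[:,2]-t-.001)<.004)]
    if len(q)>5:
        f=np.linalg.lstsq(np.c_[q[:,:2],np.ones(len(q))],q[:,2],rcond=None)[0]
        print(nm,len(q),cv2.minAreaRect((q[:,:2]*1000).astype(np.float32)),np.median(q[:,2]).round(4),'tilt',f[:2].round(3))
print(bot.get_obs()['contact_force'],bot.get_obs()['eef_pos'])
E
```

```text
t: 30.55
eef_pos: [0.5907, 0.0536, 0.0029]
tool_rot: [0.707, 0.007, 0.707, -0.007]
contact_force: [1.1, 0.1, -0.1]
gripper_width: 0.995
t: 31.05
eef_pos: [0.5924, 0.0529, 0.1675]
tool_rot: [0.709, 0.008, 0.705, -0.007]
contact_force: [0.6, 0.5, 0.1]
gripper_width: 0.994
t: 31.55
eef_pos: [0.5079, 0.0228, 0.1627]
tool_rot: [0.707, 0.008, 0.707, -0.008]
contact_force: [0.5, -1.2, 0.4]
gripper_width: 0.992
tin 210 ((603.8095703125, 210.1766357421875), (50.905757904052734, 35.936275482177734), 72.76470184326172) 0.0245 tilt [0.027 0.005]
round 675 ((595.3153076171875, -250.22201538085938), (62.42540740966797, 62.422847747802734), 50.20985794067383) 0.027 tilt [ 0.017 -0.   ]
block 644 ((589.4232177734375, 53.680992126464844), (68.25788879394531, 67.19791412353516), 88.1875228881836) 0.0182 tilt [0.007 0.004]
[-0.27970123  0.42858171  0.79561789] [0.50895796 0.02407211 0.16273384]
```

View pics/s24.png

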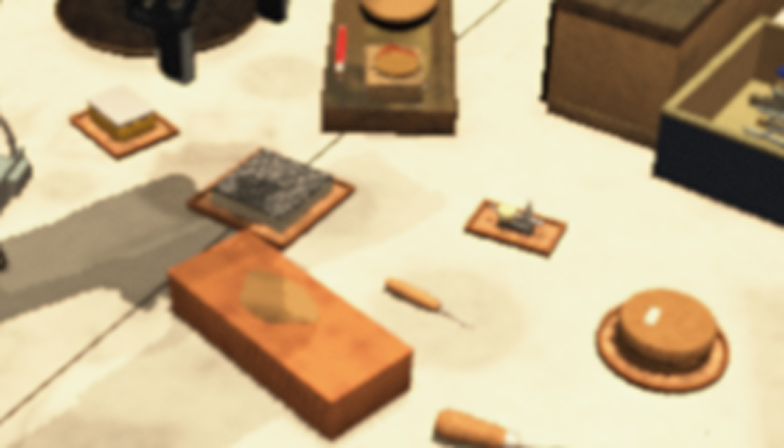

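All four pieces lie flat in their trays: tin (125,118), block (270,190), clamp (515,220) and round box (665,330). The brick is clear. Handing in.

```bash
python3 -c "
from station import bot
print(bot.get_obs()['t'],abs(bot.get_obs()['joint_vel']).max() if hasattr(bot.get_obs()['joint_vel'],'max') else bot.get_obs()['joint_vel']);print(bot.hand_in())"
```

```text
31.6 0.032406109183772916
the job is handed in; nothing more can be done
None
```

The brick is clear. I put the clamp, oblong tin, round box and perforated block into their trays in that order, and handed the job in at t = 31.6 s of the 106 s allowed. The hand-in gives no verdict.

My last camera checks showed:

| Thing | Distance from tray centre | Limit | Height check |
|---|---|---|---|
| Tin | about 3 mm | 13 mm | top 1–1.5 mm above expected |
| Round box | about 1 mm | 13 mm | top 1–1.5 mm above expected |
| Block | under 1 mm | 13 mm | top 1–1.5 mm above expected |
| Clamp | about 3 mm | 20 mm | pin tip 2 mm above expected |

- **Heights:** bare bench reads about 1 mm high in the top camera, so I take these heights as camera bias rather than a piece sitting on a rim.
- **Tilts:** plane fits gave at most 0.03 rad for tin, box and block. I judged the clamp flat by eye.
- **Clamp:** its distance and height were measured once, right after I placed it. I did not measure it again at the end, but it looked unchanged in the last picture.
- **At hand-in:** the empty hand was well above the bench with no contact force beyond noise.

Two readings disagreed with what I expected:
- **Clamp grip:** the gripper read about 12 mm on the 16 mm nut, but the grip held.
- **Arm joint:** joint 3 came within about 0.03 rad of its range limit above the stack, so I chose the later turns to move away from it.

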